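# Fetch the check weight for the bench balance

## Task

The balance is due for its check, but the brass check weight is at the back of the ingredient tray, behind the round canister, the square tin and the screw-lid jar. First move those three, standing upright, onto the empty baking sheet; only then lift the weight out and stand it in the middle of the balance pan, and after that put the canister, the tin and the jar back upright in exactly the places in the tray where each of them stood. Leave the little beaker and the dish in the tray where they are, and do not tip any of these things over.

Things in the scene. Friction and masses are not known exactly. Their poses are not given: they have to be found in the camera images.
- canister: Round aluminium ingredient canister, body 60 mm across, with a slip lid 62 mm across from 78 to 104 mm above its underside and a small black knob on top (18 mm across, overall height 118 mm). Lid fixed on. About 0.3 to 0.6 kg. Origin: centre of its underside, z up its axis. One of three in a row in the tray.
- tin: Square steel tin, 58 x 58 mm, 106 mm high, with a shallow round plug lid on top (44 mm across, up to 110 mm). About 0.3 to 0.6 kg. Origin: centre of its underside, z up, x and y square to its sides. One of three in a row in the tray; its sides are roughly square to the tray.
- jar: Round white plastic jar, body 60 mm across, with a ribbed white screw lid 63 mm across over the ribs from 80 to 106 mm above its underside (overall height 106 mm). Lid fixed on. About 0.25 to 0.45 kg. Origin: centre of its underside, z up its axis. One of three in a row in the tray.
- weight: Brass 500 g check weight: cylinder 42 mm across and 40 mm high with a necked knob 22 mm across on top (overall height 58 mm). Origin: centre of its underside, z up its axis. It stands at the back of the tray (the side away from the robot), about 62 mm behind the middle of the row of three, roughly 10 mm clear of the one in front.
- tray: Fixed steel ingredient tray, 180 mm (its x) by 300 mm (its y). Floor top 4 mm, rim 14 mm (17 over its rolled edge) above the bench; a 6 mm gallery rail, top at 48 mm, round the back and rear sides, 4 mm in from the edge. Origin: centre of its underside; +x is its back. Canister, tin and jar stand in a row along its y, at x about -20 mm, 75 mm apart (gaps about 10 to 15 mm), in any order.
- sheet: Empty aluminium baking sheet, 300 mm (its x) by 190 mm (its y), fixed on the bench to the left or right of the tray. Floor top 3 mm, rim 14 mm (17 mm with its rolled edge) above the bench. Origin: centre of its underside; +x points roughly away from the robot. Room for the three things in a row along its x.
- pan (a point): Centre of the top face of the round steel pan (130 mm across, fixed, flat, no rim) of the bench balance; it is 75 mm above the bench and z points up. The balance, white, 260 x 180 mm, has its display at the end towards the robot and stands on the other side of the tray from the baking sheet.
- beaker: Small glass beaker, 42 mm across, 48 mm high, at one back corner of the tray, about 113 mm from the tray's centre line. Not to be disturbed. Origin: centre of its underside.
- dish: Small white ceramic dish, 42 mm across, 24 mm high, at the other back corner of the tray, about 113 mm from the tray's centre line. Not to be disturbed. Origin: centre of its underside.
There are look-alikes about, which are no part of the job. What is shaped like the canister but pink is not meant. Leave any brown look-alike of the jar alone.

How it is judged:
By the outcome, as a careful person would: the job done as asked, in the order asked, and still so for the second after the job is handed in, with the robot touching nothing.
It also fails if it takes over 147 s, if anything falls off the work surface, if the arm or the gripper's body presses on something with over 40 N, if the wrist force passes 120 N, or if a joint passes its speed limit or range.

## Robot

A 6-joint arm with a two-finger parallel gripper is mounted at the origin on the work surface. World frame = base frame: x ahead of the robot, y to its left, z up, the work surface at z = 0. Lengths are in m, angles in rad, forces in N, time in s.
With the tool pointing down it reaches from about 0.375 to 0.975 m from the base axis. Payload 3.8 kg.
Tool frame: the origin (TCP) lies midway between the tips of the shut fingers; the grasp point (between the pads) lies 19 mm behind it; z points along the fingers, y is the line along which they close (so a half turn about z gives the same grasp; the last joint's range is limited). The gripper opens to 85 mm and grips with 20 to 120 N. Pads are 22 mm wide; open, the fingers measure 114 mm over their backs; the gripper's body (76 mm by 85 mm) begins 54 mm behind the grasp point. The pads swing forward as they close: fully open they stand 13 mm farther back than shut.
Start: joints at [1.175, 0.264, 1.604, -0, 1.274, -0.037], TCP at [0.237, 0.632, 0.231] pointing down, gripper open.
Joint ranges: [-2.63, 2.63], [-0.94, 2.18], [0.31, 2.57], [-1.31, 4.45], [0, 2.66], [-2.55, 2.55]. Speed limits (rad/s): [2.57, 2.57, 3.14, 3.14, 3.14, 3.14].

## Interface

Orientations are given as a rotation vector (axis times angle).
In Python, from workcell import status, read_camera, workorder, masks_of gives the robot as it stands.
- The arm moves only by the tool drive_tool, never from a script. Its argument "rows" is a list of rows, each a list of 7 numbers: the turn, a rotation vector about the tool's x, y, z in degrees, then the shift along the tool's x, y, z in m, then the opening, from 0 (shut) to 1 (fully open). In form: [[ax, ay, az, tx, ty, tz, claw], ...]. A call has 1 to 8 rows; each row shifts and turns the commanded pose from where the row before left it, along the tool's axes as they then stand; what a row does not reach is not made up. A row lasts 1/12 s, in which the tool goes at most 41.7 mm and 7.16 degrees, less where a joint would pass 70% of its speed; a pose out of reach is approached as far as the arm can. A call is refused whole if a number of a shift passes 0.0417 or a number of a turn 7.16, either way. A call with a gripper value outside its range is refused whole. The fingers move at their own pace and stop on an object; "force" is the grip in N (left out, the last holds). Time passes only in rows, so rows that do not move let the fingers close. It gives the time, the measured TCP pose, the force, the opening and the grip force at its end, in the units of the state.
- status.read_state(): the state, without advancing time (a new reading comes with each control period).
- read_camera(name): name is "side" or "top"; returns a dict with "color" (384x512x3 uint8, red, green, blue), "intrinsics" (3x3 intrinsics, pixels), "world_from_camera" (4x4, takes a point from camera to world coordinates). Camera axes: x right, y up, looking along -z (the intrinsics and any distortion apply to the point x, -y, -z); pixel columns grow to the right and rows downward; lengths in m; the calibration is good to about 2 mm. A picture is of the moment at which its call begins. There is no depth.
- workorder.finish_job(): hands the job in; it is judged then, once.
Trained networks look in a picture, given as the dict that the camera call returned (one of the last four; its "shot" number tells which), for a name from the list of things; names that differ only in an ending like _2 or _b are one class to them, and where a whole thing is asked for, a point or a joint stands for the part that bears it (a point fixed in the world has none). Each returns a list of dicts, best first, with "score" (0 to 1); they miss things now and then, are a little off and sometimes report something else, mostly with a low value. They report only what shows in the picture. A call takes as long as a camera call. They do not tell look-alikes from the thing itself.
- masks_of(picture, name): "mask" (384x512 bool, what is visible of it) and "bbox" ([left, top, right, bottom] in pixels, round what is visible of it).
The state is a dict: "time": time; "q": joint angles; "joint_vel": joint speeds; "joint_torque": joint torques, N m; "tool_pos": TCP position; "tcp_rot": TCP orientation; "wrist_force": force on the tool from outside, world axes, zero at the start; "torque": the same for the moment, N m; "width": opening from 0.0 (shut) to 1.0 (fully open); "grip_force": force on a finger pad.
Only numpy, scipy, OpenCV 4.12 (cv2) and the standard library are available. Lean on these libraries where they do the work, as an engineer would, in place of code of your own. Each camera call takes 0.05 s, during which the arm holds its last target. There are 200 camera calls.

## Working session

There is one attempt and no reset: what is moved stays moved. The work goes in short steps, Python scripts to look and compute and a tool call to move; the robot and the scene stay as the last step left them, time stands still between calls to the robot, and variables do not carry over. Pictures are saved under pics/ and viewed, at most 14 in all, crops included, and the job is handed in when it is done.

Besides the shell and the picture viewer there is one more tool, called after "Request:" as name([rows], argument=value, ...), one row to a line, values as JSON. drive_tool: Moves the arm, as the interface text tells. Its arguments: {"type":"object","properties":{"rows":{"type":"array"},"force":{"type":"number"}},"required":["rows"]}

```bash
mkdir -p pics; ls; python3 - <<'E'
from workcell import status, read_camera, masks_of
import cv2,numpy as np
s=status.read_state(); print(s)
ims=[]
for n in("side","top"):
    p=read_camera(n); print(n,p["shot"],p["intrinsics"].tolist() if hasattr(p["intrinsics"],'tolist') else p["intrinsics"],np.round(p["world_from_camera"],4).tolist(),p.keys())
    cv2.imwrite(f"pics/{n}0.png",cv2.cvtColor(p["color"],cv2.COLOR_RGB2BGR))
    for o in("canister","tin","jar","weight","tray","sheet","beaker","dish","pan"):
        try:
            print(n,o,[(round(d["score"],2),np.round(d["bbox"]).tolist(),int(d["mask"].sum())) for d in masks_of(p,o)])
        except Exception as e: print(o,e)
E
```

```text
pics
{'time': 0.0, 'q': array([ 1.17508560e+00,  2.64768444e-01,  1.60542645e+00, -1.72344699e-05,
        1.27369611e+00, -3.68611252e-02]), 'joint_vel': array([-2.27789391e-04,  9.45994562e-05, -3.74732345e-04, -6.61914805e-04,
       -2.23187521e-04, -7.42855149e-04]), 'joint_torque': array([ 1.42747816e-03, -5.15112054e+01, -3.67314148e+01,  1.14926029e-04,
        1.28049802e-02, -3.93861669e-06]), 'tool_pos': array([0.23674869, 0.63131092, 0.22992341]), 'tcp_rot': array([-0.56056673, -3.0906891 ,  0.00353114]), 'wrist_force': array([-0.77607167,  0.98810548,  0.69855325]), 'torque': array([ 0.00224535, -0.02807732,  0.01232706]), 'grip_force': 0.0, 'width': 1.0004487128795534}
side 1 [[487.3541414633435, 0.0, 256.3811809326907], [0.0, 487.3541414633435, 200.21153549211164], [0.0, 0.0, 1.0]] [[0.9996, 0.0064, -0.028, 0.4626], [-0.0254, 0.6505, -0.7591, -0.99], [0.0133, 0.7595, 0.6504, 0.9245], [0.0, 0.0, 0.0, 1.0]] dict_keys(['color', 'intrinsics', 'world_from_camera', 'shot'])
side canister [(0.66, [280.0, 163.0, 300.0, 183.0], 316), (0.56, [180.0, 220.0, 206.0, 269.0], 1026)]

[... 755 characters left out ...]
0, 0.0, 0.0, 1.0]] dict_keys(['color', 'intrinsics', 'world_from_camera', 'shot'])
top canister [(0.76, [204.0, 149.0, 237.0, 183.0], 669), (0.65, [312.0, 254.0, 339.0, 286.0], 698), (0.59, [236.0, 153.0, 266.0, 185.0], 711)]
top tin [(0.74, [270.0, 149.0, 297.0, 186.0], 809)]
top jar [(0.95, [260.0, 213.0, 286.0, 242.0], 554)]
top weight [(0.63, [244.0, 136.0, 259.0, 150.0], 219), (0.44, [370.0, 130.0, 455.0, 262.0], 10132)]
top tray []
top sheet [(0.65, [370.0, 131.0, 453.0, 263.0], 10070)]
top beaker [(0.77, [198.0, 132.0, 218.0, 153.0], 272)]
top dish [(0.46, [289.0, 138.0, 309.0, 154.0], 229), (0.31, [205.0, 149.0, 237.0, 184.0], 719)]
top pan [(0.95, [72.0, 157.0, 156.0, 270.0], 8343)]
```

```bash
python3 - <<'E'
import cv2
a=cv2.imread("pics/top0.png"); cv2.imwrite("pics/top0c.png",cv2.resize(a[110:300,60:460],None,fx=2,fy=2,interpolation=cv2.INTER_CUBIC))
c=cv2.resize(a[120:260,190:320],None,fx=4,fy=4,interpolation=cv2.INTER_CUBIC);cv2.imwrite("pics/top0d.png",c)
b=cv2.imread("pics/side0.png"); cv2.imwrite("pics/side0c.png",cv2.resize(b[100:384,150:400],None,fx=2.1,fy=2.1,interpolation=cv2.INTER_CUBIC))
E
```

```text
(no output)
```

View pics/top0c.png

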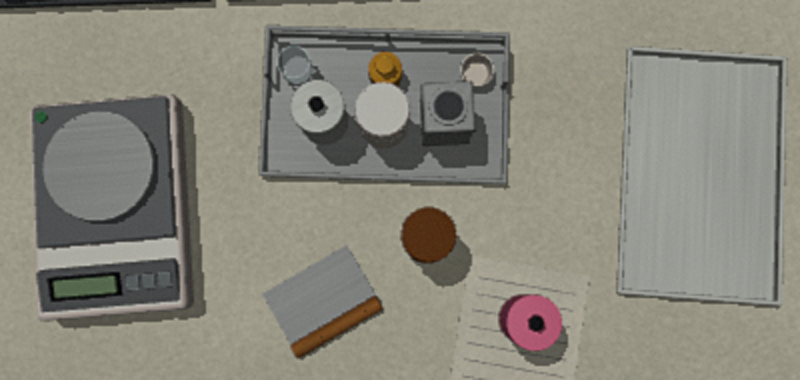

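View pics/top0d.png

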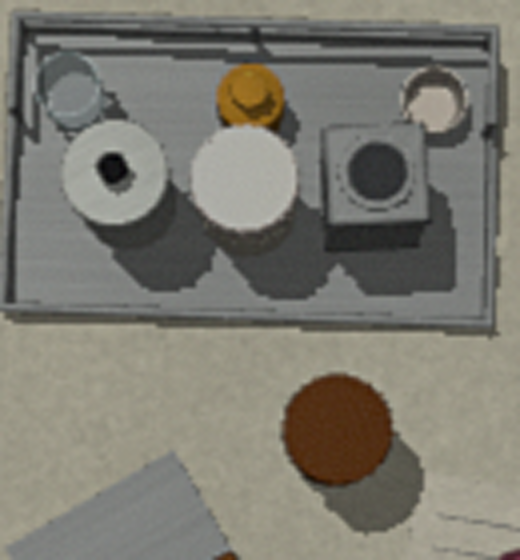

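View pics/side0c.png

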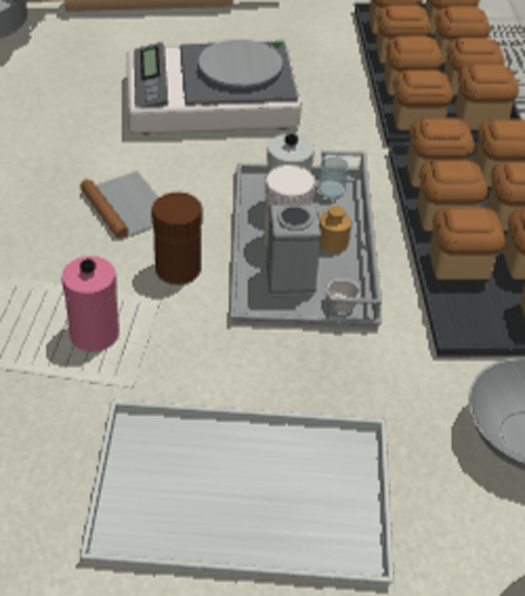

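The top view shows, in full-frame pixels:
- **Row in the tray:** canister at about (219,163), white jar at (251,164) and tin at (284,163).
- **Back of the tray:** weight at (252,145), beaker at (208,142) and dish at (299,145).
- **Outside the tray:** the sheet is on the right (-y) and the balance on the left (+y).

There are two possible look-alikes. The pink canister shape at (326,271) and the brown jar at (274,227) both stand outside the tray, and the task excludes both. The aluminium canister and white jar standing in the tray row fit the description, and the enlarged crop confirms this.

Next I'll fit the positions from the images.

```bash
cat > h.py <<'E'
import numpy as np,cv2
from scipy.optimize import minimize
from workcell import status, read_camera, masks_of
def proj(p,P):
    M=np.linalg.inv(p["world_from_camera"]); c=(np.c_[P,np.ones(len(P))]@M.T)[:,:3]*[1,-1,-1]
    u=c@np.array(p["intrinsics"]).T; return u[:,:2]/u[:,2:]
def ray(p,uv,z):
    K=np.array(p["intrinsics"]);T=np.array(p["world_from_camera"])
    uv=np.atleast_2d(uv); d=np.c_[uv,np.ones(len(uv))]@np.linalg.inv(K).T*[1,-1,-1]@T[:3,:3].T
    o=T[:3,3]; return o+d*((z-o[2])/d[:,2:])
t=np.linspace(0,2*np.pi,48,endpoint=False)
def circ(r,z): return np.c_[r*np.cos(t),r*np.sin(t),0*t+z]
def sq(s,z): return np.array([[a*s/2,b*s/2,z] for a,b in((-1,-1),(1,-1),(1,1),(-1,1))])
MOD={"canister":[np.r_[circ(.03,0),circ(.03,.078)],np.r_[circ(.031,.078),circ(.031,.104)],np.r_[circ(.009,.104),circ(.009,.118)]],
"tin":[np.r_[sq(.058,0),sq(.058,.106)],np.r_[circ(.022,.106),circ(.022,.11)]],
"jar":[np.r_[circ(.03,0),circ(.03,.08)],np.r_[circ(.0315,.08),circ(.0315,.106)]],
"weight":[np.r_[circ(.021,0),circ(.021,.04)],np.r_[circ(.011,.04),circ(.011,.058)]],
"beaker":[np.r_[circ(.021,0),circ(.021,.048)]],"dish":[np.r_[circ(.021,0),circ(.021,.024)]]}
def place(P,x,y,a,z): c,s=np.cos(a),np.sin(a); return P@np.array([[c,s,0],[-s,c,0],[0,0,1]])+[x,y,z]
def sil(p,name,x,y,a=0,z=.004,S=8):
    m=np.zeros((384*S//2,512*S//2),np.uint8)
    for P in MOD[name]:
        h=cv2.convexHull(((proj(p,place(P,x,y,a,z))+.5)*S/2*16).astype(np.int32)); cv2.fillConvexPoly(m,h,255,shift=4)
    return cv2.resize(m,(512,384),interpolation=cv2.INTER_AREA)/255.
def fit(p,name,mask,x0,y0,z=.004,yaw=False,ign=None):
    w=np.ones(mask.shape) if ign is None else 1.-ign
    f=lambda v:(np.abs(sil(p,name,v[0],v[1],v[2]if yaw else 0,z)-mask)*w).sum()
    s=[[x0,y0],[x0+.01,y0],[x0,y0+.01]]
    if yaw: s=[[x0,y0,0],[x0+.01,y0,0],[x0,y0+.01,0],[x0,y0,.1]]
    r=minimize(f,s[0],method="Nelder-Mead",options=dict(initial_simplex=s,xatol=1e-4,fatol=.5)); return r.x,r.fun,mask.sum()
def tool(): 
    from scipy.spatial.transform import Rotation as R
    s=status.read_state(); m=R.from_rotvec(s["tcp_rot"]).as_matrix()
    return np.round(s["tool_pos"],4), "yaw_y",round(float(np.degrees(np.arctan2(m[1,1],m[0,1]))),2),"tilt",np.round(m[:,2],4),"w",round(s["width"],3),"F",np.round(s["wrist_force"],1),"t",round(s["time"],2),"q",np.round(s["q"],3)
E
python3 - <<'E'
from h import *
p=read_camera("top")
# tray & sheet corners from rim: approximate by eye from crops
print("tray rim",np.round(ray(p,[[60+264/2,110+26/2],[60+510/2,110+33/2],[60+509/2,110+187/2],[60+260/2,110+179/2]],.016),4).tolist())
print("sheet rim",np.round(ray(p,[[60+628/2,110+48/2],[60+785/2,110+59/2],[60+778/2,110+306/2],[60+617/2,110+294/2]],.016),4).tolist())
d=masks_of(p,"pan")[0]["mask"]
g=p["color"]
for n,uv,z in(("canister",(218.7,163),.108),("jar",(251.3,164.5),.11),("tin",(284.2,162.8),.114),("weight",(252.5,145),.05),("beaker",(208,141),.03),("dish",(299,145),.02)):
    x0,y0,_=ray(p,uv,z)[0]; print(n,"eye",round(x0,4),round(y0,4))
    ms=[m for m in masks_of(p,n) if abs(np.array(m["bbox"]).reshape(2,2).mean(0)-uv).max()<9]
    for m in ms[:1]:
        print("  fit",np.round(fit(p,n,m["mask"],x0,y0,yaw=n=="tin"),4) if 0 else [np.round(v,4).tolist() for v in fit(p,n,m["mask"],x0,y0,yaw=n=="tin")])
# pan circle by edges
gr=cv2.cvtColor(g,cv2.COLOR_RGB2GRAY); print(cv2.HoughCircles(gr[150:230,70:160],cv2.HOUGH_GRADIENT,1,50,param1=80,param2=12,minRadius=23,maxRadius=34))
print("pan eye",ray(p,[60+98/2,110+166/2],.075))
p=read_camera("side")
for n,c in(("canister",(290,173)),("jar",(289,188)),("tin",(292,219)),("weight",(310,210)),("dish",(313,241))):
    for m in masks_of(p,n):
        print("side",n,m["bbox"],m["score"])
E
```

```text
tray rim [[0.7092, 0.1698, 0.016], [0.69, -0.1379, 0.016], [0.497, -0.1282, 0.016], [0.5158, 0.1767, 0.016]]
sheet rim [[0.666, -0.2831, 0.016], [0.6458, -0.4749, 0.016], [0.345, -0.4419, 0.016], [0.3643, -0.2517, 0.016]]
canister eye 0.5866 0.096
  fit [[0.5889, 0.0984], 36.0392, 724]
jar eye 0.5805 0.0219
  fit [[0.5815, 0.0239], 34.2863, 719]
tin eye 0.5813 -0.0524
  fit [[0.5832, -0.0508, -0.1242], 98.149, 744]
weight eye 0.6397 0.0188
  fit [[0.6457, 0.0211], 51.251, 267]
beaker eye 0.6581 0.1286
  fit [[0.655, 0.1319], 41.6314, 274]
dish eye 0.6432 -0.0959
  fit [[0.6464, -0.0925], 32.3294, 253]
[[[39.5 43.5 28.6]]]
pan eye [[0.52976493 0.35763228 0.075     ]]
side canister [181.0, 222.9, 205.8, 268.7] 0.94
side canister [275.8, 165.4, 300.4, 181.8] 0.77
side jar [225.8, 192.6, 246.2, 233.0] 0.84
side weight [301.4, 194.4, 316.8, 222.7] 0.81
side dish [303.9, 232.7, 320.5, 249.0] 0.68
```

```bash
cat > ov.py <<'E'
from h import *
def overlay(p,items,box,f,fn):
    x0,y0,x1,y1=box; im=cv2.resize(cv2.cvtColor(p["color"],cv2.COLOR_RGB2BGR)[y0:y1,x0:x1],None,fx=f,fy=f,interpolation=cv2.INTER_CUBIC)
    for n,x,y,a,z,col in items:
        for P in MOD[n]:
            h=cv2.convexHull((((proj(p,place(P,x,y,a,z))+.5-[x0,y0])*f)*16).astype(np.int32)); cv2.polylines(im,[h],True,col,1,cv2.LINE_AA,4)
    return im
E
python3 - <<'E'
from ov import *
R=(0,0,255);a=-.062
it=[("canister",.587,.0967,a,.004,R),("jar",.581,.0222,a,.004,R),("tin",.5805,-.0525,a,.004,R),("weight",.642,.0195,a,.004,R),("beaker",.655,.130,a,.004,R),("dish",.645,-.095,a,.004,R)]
p=read_camera("top");q=read_camera("side")
A=overlay(p,it,(190,120,320,200),6,1);B=overlay(q,it,(250,155,350,265),5,1)
cv2.imwrite("pics/o1.png",A);cv2.imwrite("pics/o2.png",B);print(A.shape,B.shape)
E
```

```text
(480, 780, 3) (550, 500, 3)
```

View pics/o1.png

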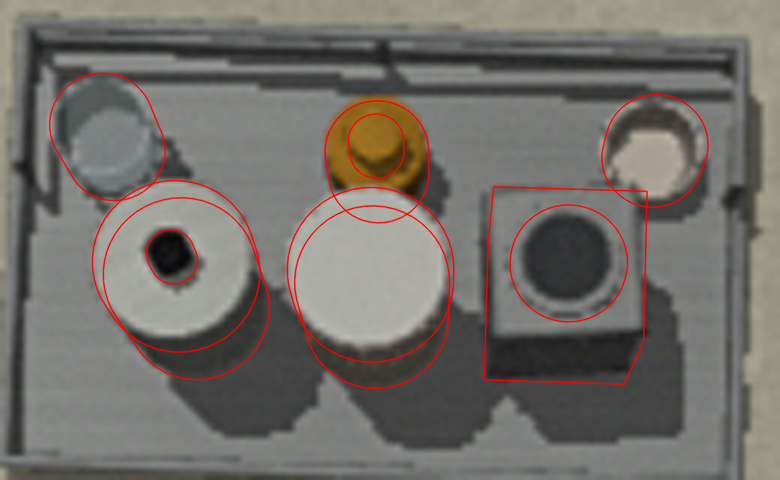

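View pics/o2.png

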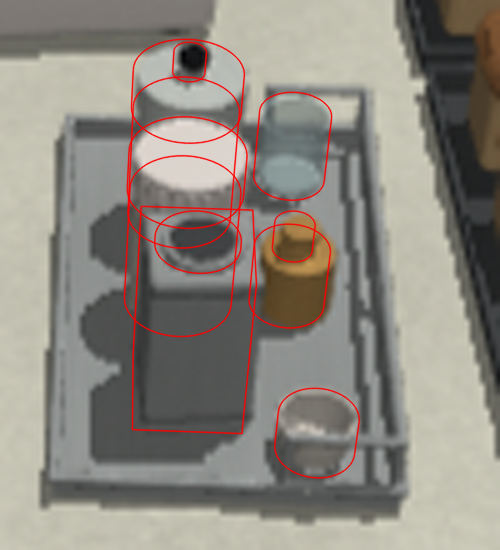

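```bash
python3 - <<'E'
from ov import *
from scipy.ndimage import map_coordinates
p=read_camera("top");q=read_camera("side")
def grad(c): 
    g=cv2.GaussianBlur(c["color"],(0,0),.8).astype(float); return np.max([np.hypot(cv2.Sobel(g[...,k],6,1,0),cv2.Sobel(g[...,k],6,0,1)) for k in range(3)],0)
G=[grad(p),grad(q)]
def edges(cam):
    T=sq(.058,.106);B=sq(.058,0); s=np.linspace(0.05,.95,30)[:,None]
    L=lambda a,b:a*(1-s)+b*s
    E=[L(T[i],T[(i+1)%4]) for i in range(4)]
    # square order: 0(-,-)1(+,-)2(+,+)3(-,+)
    if cam==0: E+=[L(B[3],B[0]),L(B[0],T[0])]
    else: E=E[:1]+E[3:]+[L(B[0],B[1]),L(B[0],T[0])]
    return np.vstack(E)
EE=[edges(0),edges(1)]
def score(v,cams=(0,1)):
    return np.mean([map_coordinates(G[c],(proj((p,q)[c],place(EE[c],*v,.004))[:,::-1]).T,order=1).mean() for c in cams])
import itertools
for cams in((0,),(1,),(0,1)):
    best=max(((score((x,y,a),cams),x,y,a) for x in np.arange(.574,.590,.001) for y in np.arange(-.058,-.046,.001) for a in np.radians(np.arange(-12,9,1))))
    print(cams,np.round(best,4),np.degrees(best[3]))
x,y,a=best[1:]
Gc=(0,0,255)
it=[("tin",x,y,a,.004,Gc)]
A=overlay(p,it,(265,140,305,190),9,1);B=overlay(q,it,(270,188,310,248),9,1)
H=max(A.shape[0],B.shape[0]); A=cv2.copyMakeBorder(A,0,H-A.shape[0],0,0,0);cv2.imwrite("pics/o3.png",np.hstack([A,B]))
E
```

```text
(0,) [ 1.117399e+02  5.830000e-01 -5.400000e-02 -3.490000e-02] -2.0
(1,) [ 1.220756e+02  5.850000e-01 -5.600000e-02  1.750000e-02] 1.0
(0, 1) [ 1.085941e+02  5.840000e-01 -5.400000e-02  3.490000e-02] 2.0
```

View pics/o3.png

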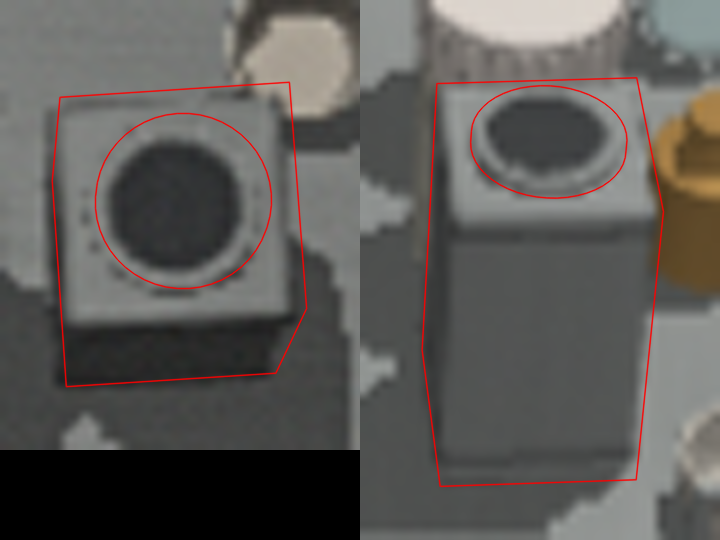

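The overlays give these positions (x, y in m):

| Thing | x | y | Note |
|---|---|---|---|
| canister | 0.587 | 0.097 | |
| jar | 0.581 | 0.022 | |
| tin | 0.583 | -0.052 | yaw about 0.5° |

I'll turn the tool so its y axis points along world x. That puts the fingers in front of and behind each thing.

Request:
drive_tool([
  [0,0,6.9,0,0,0,1],
  [0,0,6.9,0,0,0,1],
  [0,0,6.9,0,0,0,1],
  [0,0,6.9,0,0,0,1],
  [0,0,6.9,0,0,0,1],
  [0,0,6.9,0,0,0,1],
  [0,0,6.9,0,0,0,1],
  [0,0,6.9,0,0,0,1],
], force=40)

```text
time: 2.57
tool_pos: [0.237, 0.632, 0.2313]
tcp_rot: [-1.936, -2.474, 0.0]
wrist_force: [-0.2, -0.6, 0.4]
width: 1.002
grip_force: 0.0
```

Request:
drive_tool([
  [0,0,6.9,0,0,0,1],
  [0,0,6.9,0,0,0,1],
  [0,0,0,-0.02,0.01,0,1],
  [0,0,0,-0.03,0.015,0,1],
  [0,0,0,-0.03,0.015,0,1],
  [0,0,0,-0.03,0.015,0,1],
  [0,0,0,-0.03,0.015,0,1],
  [0,0,0,-0.03,0.015,0,1],
])

```text
time: 3.23
tool_pos: [0.3237, 0.4613, 0.2314]
tcp_rot: [2.212, 2.231, 0.001]
wrist_force: [0.6, -0.1, 0.8]
width: 1.005
grip_force: 0.0
```

```bash
cat > plan.py <<'E'
import sys
from h import *
def goto(x,y,z,step=.034):
    from scipy.spatial.transform import Rotation as R
    s=status.read_state(); m=R.from_rotvec(s["tcp_rot"]).as_matrix()
    d=m.T@(np.array([x,y,z])-s["tool_pos"]); n=int(np.ceil(np.linalg.norm(d)/step)); print("tool delta",np.round(d,4),"n",n,"per row",np.round(d/max(n,1),4))
if __name__=="__main__":
    print(*tool()); a=list(map(float,sys.argv[1:]))
    if a: goto(*a)
E
python3 plan.py .583 -.052 .20
```

```text
[0.3237 0.4613 0.2314] yaw_y 0.47 tilt [ 3.e-04  2.e-04 -1.e+00] w 1.005 F [ 0.6 -0.1  0.8] t 3.23 q [ 0.915  0.054  1.846 -0.     1.242  0.907]
tool delta [-0.5154  0.255   0.0313] n 17 per row [-0.0303  0.015   0.0018]
```

Request:
drive_tool([
  [0,0,0,-0.033,0.016,0,1],
  [0,0,0,-0.033,0.016,0,1],
  [0,0,0,-0.033,0.016,0,1],
  [0,0,0,-0.033,0.016,0,1],
  [0,0,0,-0.033,0.016,0,1],
  [0,0,0,-0.033,0.016,0,1],
  [0,0,0,-0.033,0.016,0,1],
  [0,0,0,-0.033,0.016,0,1],
])

```text
time: 3.9
tool_pos: [0.4539, 0.198, 0.2317]
tcp_rot: [2.212, 2.23, 0.001]
wrist_force: [0.4, 0.4, -0.5]
width: 0.998
grip_force: 0.0
```

Request:
drive_tool([
  [0,0,0,-0.033,0.016,0.004,1],
  [0,0,0,-0.033,0.016,0.004,1],
  [0,0,0,-0.033,0.016,0.004,1],
  [0,0,0,-0.033,0.016,0.004,1],
  [0,0,0,-0.033,0.016,0.004,1],
  [0,0,0,-0.033,0.016,0.004,1],
  [0,0,0,-0.033,0.016,0.004,1],
  [0,0,0,-0.02,0.015,0.004,1],
])

```text
time: 4.57
tool_pos: [0.583, -0.0537, 0.1993]
tcp_rot: [2.214, 2.227, -0.001]
wrist_force: [0.8, -0.3, 0.4]
width: 0.999
grip_force: 0.0
```

Request:
drive_tool([
  [0,0,0,0,0,0,1],
  [0,0,0,0,0,0,1],
])

```text
time: 4.73
tool_pos: [0.5825, -0.0515, 0.1988]
tcp_rot: [-2.215, -2.226, 0.001]
wrist_force: [0.2, 0.6, -0.5]
width: 1.001
grip_force: 0.0
```

```bash
python3 plan.py .583 -.052 .068 
```

```text
[ 0.5825 -0.0515  0.1988] yaw_y 0.29 tilt [-1.e-03  4.e-04 -1.e+00] w 1.001 F [ 0.2  0.6 -0.5] t 4.73 q [-0.131  0.118  1.837  0.     1.187 -0.136]
tool delta [-0.0006  0.0007  0.1308] n 4 per row [-0.0001  0.0002  0.0327]
```

Request:
drive_tool([
  [0,0,0,0,0,0.025,1],
  [0,0,0,0,0,0.03,1],
  [0,0,0,0,0,0.03,1],
  [0,0,0,0,0,0.025,1],
  [0,0,0,0,0,0.015,1],
  [0,0,0,0,0,0.006,1],
  [0,0,0,0,0,0,1],
  [0,0,0,0,0,0,1],
])

```text
time: 5.4
tool_pos: [0.5826, -0.0496, 0.0691]
tcp_rot: [2.211, 2.231, 0.001]
wrist_force: [0.0, -0.0, 1.3]
width: 0.997
grip_force: 0.0
```

Request:
drive_tool([
  [0,0,0,0,0,0,0.8],
  [0,0,0,0,0,0,0.75],
  [0,0,0,0,0,0,0.7],
  [0,0,0,0,0,0,0.65],
  [0,0,0,0,0,0,0.6],
  [0,0,0,0,0,0,0.6],
  [0,0,0,0,0,0,0.6],
  [0,0,0,0,0,0,0.6],
], force=40)

```text
time: 6.07
tool_pos: [0.5831, -0.0504, 0.07]
tcp_rot: [2.212, 2.229, 0.002]
wrist_force: [-2.0, 1.3, 5.3]
width: 0.676
grip_force: 43.7
```

```bash
python3 plan.py
```

```text
[ 0.5831 -0.0504  0.07  ] yaw_y 0.43 tilt [ 0.0019 -0.     -1.    ] w 0.676 F [-2.   1.3  5.3] t 6.07 q [-0.129  0.246  1.946  0.     0.948 -0.137]
```

Request:
drive_tool([
  [0,0,0,0,0,-0.005,0.5],
  [0,0,0,0,0,-0.01,0.5],
  [0,0,0,0,0,-0.02,0.5],
  [0,0,0,0,0,-0.025,0.5],
  [0,0,0,0,0,-0.025,0.5],
  [0,0,0,0,0,-0.025,0.5],
  [0,0,0,0,0,-0.015,0.5],
  [0,0,0,0,0,-0.005,0.5],
])

```text
time: 6.73
tool_pos: [0.5841, -0.0507, 0.2023]
tcp_rot: [2.21, 2.227, 0.005]
wrist_force: [0.8, -0.2, -4.1]
width: 0.673
grip_force: 44.1
```

Request:
drive_tool([
  [0,0,0,-0.01,0.002,0,0.5],
  [0,0,0,-0.02,0.002,0,0.5],
  [0,0,0,-0.03,0.002,0,0.5],
  [0,0,0,-0.03,0.002,0,0.5],
  [0,0,0,-0.03,0.002,0,0.5],
  [0,0,0,-0.03,0.002,0,0.5],
  [0,0,0,-0.03,0.002,0,0.5],
  [0,0,0,-0.03,0.002,0,0.5],
])

```text
time: 7.4
tool_pos: [0.5982, -0.2619, 0.1954]
tcp_rot: [-2.21, -2.227, 0.003]
wrist_force: [0.0, -0.1, -5.3]
width: 0.673
grip_force: 44.0
```

Request:
drive_tool([
  [0,0,0,-0.03,0.002,0,0.5],
  [0,0,0,-0.03,0.002,0,0.5],
  [0,0,0,-0.02,0,0,0.5],
  [0,0,0,-0.01,0,0,0.5],
  [0,0,0,0,0,0,0.5],
  [0,0,0,0,0,0.01,0.5],
  [0,0,0,0,0,0.02,0.5],
  [0,0,0,0,0,0.025,0.5],
])

```text
time: 8.07
tool_pos: [0.6062, -0.349, 0.1446]
tcp_rot: [2.209, 2.229, 0.003]
wrist_force: [-0.5, -0.9, -4.0]
width: 0.677
grip_force: 44.2
```

Request:
drive_tool([
  [0,0,0,0,0,0.025,0.5],
  [0,0,0,0,0,0.02,0.5],
  [0,0,0,0,0,0.015,0.5],
  [0,0,0,0,0,0.008,0.5],
  [0,0,0,0,0,0.005,0.5],
  [0,0,0,0,0,0.002,0.5],
  [0,0,0,0,0,0,0.5],
  [0,0,0,0,0,0,0.5],
])

```text
time: 8.73
tool_pos: [0.6057, -0.3506, 0.0696]
tcp_rot: [2.211, 2.228, 0.001]
wrist_force: [-0.0, 0.1, -4.0]
width: 0.673
grip_force: 44.1
```

```bash
python3 plan.py; python3 - <<'E'
from h import *
p=read_camera("side"); cv2.imwrite("pics/s1.png",cv2.resize(cv2.cvtColor(p["color"],cv2.COLOR_RGB2BGR)[80:384,130:400],None,fx=1.9,fy=1.9))
E
```

```text
[ 0.6057 -0.3506  0.0696] yaw_y 0.46 tilt [ 0.0024 -0.0015 -1.    ] w 0.673 F [-0.   0.1 -4. ] t 8.73 q [-0.56   0.438  1.685  0.     1.016 -0.568]
```

View pics/s1.png

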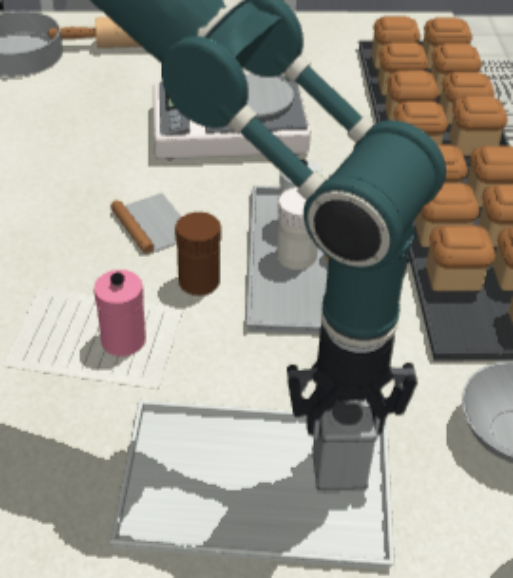

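The tin hangs upright over the far end of the sheet at crop pixel (345,445), and the rest is undisturbed. I'll lower it the last millimetre or two and release.

Request:
drive_tool([
  [0,0,0,0,0,0.001,0.5],
  [0,0,0,0,0,0,0.5],
  [0,0,0,0,0,0,0.5],
])

```text
time: 9.03
tool_pos: [0.6055, -0.3508, 0.069]
tcp_rot: [2.211, 2.228, 0.001]
wrist_force: [-1.1, 0.3, 3.5]
width: 0.673
grip_force: 44.8
```

Request:
drive_tool([
  [0,0,0,0,0,0.0005,0.5],
  [0,0,0,0,0,0,0.5],
  [0,0,0,0,0,0,0.5],
])

```text
time: 9.28
tool_pos: [0.6055, -0.3509, 0.069]
tcp_rot: [2.211, 2.228, 0.001]
wrist_force: [-2.2, 1.8, 7.3]
width: 0.675
grip_force: 45.2
```

Request:
drive_tool([
  [0,0,0,0,0,0,0.75],
  [0,0,0,0,0,0,0.85],
  [0,0,0,0,0,0,1],
  [0,0,0,0,0,0,1],
  [0,0,0,0,0,0,1],
  [0,0,0,0,0,-0.01,1],
  [0,0,0,0,0,-0.02,1],
  [0,0,0,0,0,-0.03,1],
])

```text
time: 9.95
tool_pos: [0.6023, -0.3487, 0.124]
tcp_rot: [-2.208, -2.225, 0.002]
wrist_force: [-0.4, 0.0, -0.0]
width: 1.001
grip_force: 0.0
```

Request:
drive_tool([
  [0,0,0,0,0,-0.03,1],
  [0,0,0,0,0,-0.03,1],
  [0,0,0,0,0,-0.0115,1],
  [0,0,0,0.02,-0.002,0,1],
  [0,0,0,0.032,-0.002,0,1],
  [0,0,0,0.032,-0.002,0,1],
  [0,0,0,0.032,-0.002,0,1],
  [0,0,0,0.032,-0.002,0,1],
])

```text
time: 10.62
tool_pos: [0.5929, -0.201, 0.1979]
tcp_rot: [-2.213, -2.229, 0.0]
wrist_force: [0.4, -0.4, 0.6]
width: 1.003
grip_force: 0.0
```

Request:
drive_tool([
  [0,0,0,0.032,-0.002,0,1],
  [0,0,0,0.032,-0.002,0,1],
  [0,0,0,0.032,-0.002,0,1],
  [0,0,0,0.032,-0.002,0,1],
  [0,0,0,0.032,-0.002,0,1],
  [0,0,0,0.032,-0.0005,0,1],
  [0,0,0,0.02,0,0,1],
  [0,0,0,0.012,0,0,1],
])

```text
time: 11.28
tool_pos: [0.5807, 0.0241, 0.1981]
tcp_rot: [-2.21, -2.232, -0.0]
wrist_force: [-0.1, -1.2, 0.2]
width: 1.001
grip_force: 0.0
```

Request:
drive_tool([
  [0,0,0,0,0,0,1],
  [0,0,0,0,0,0,1],
])

```text
time: 11.45
tool_pos: [0.5812, 0.0215, 0.1981]
tcp_rot: [2.211, 2.231, -0.001]
wrist_force: [1.0, -0.7, -0.1]
width: 1.001
grip_force: 0.0
```

```bash
python3 plan.py .5815 .0222 .068; python3 - <<'E'
from h import *
p=read_camera("side")
for n in("tin","jar","canister","weight"): print(n,[(round(m["score"],2),np.round(m["bbox"]).tolist()) for m in masks_of(p,n)])
E
```

```text
[0.5812 0.0215 0.1981] yaw_y 0.52 tilt [-2.e-04 -8.e-04 -1.e+00] w 1.001 F [ 1.  -0.7 -0.1] t 11.45 q [-5.000e-03  1.120e-01  1.845e+00 -1.000e-03  1.184e+00 -1.400e-02]
tool delta [0.0008 0.0003 0.1301] n 4 per row [0.0002 0.0001 0.0325]
tin [(0.95, [295.0, 289.0, 329.0, 341.0])]
jar [(0.96, [222.0, 191.0, 245.0, 236.0])]
canister [(0.71, [277.0, 163.0, 298.0, 182.0]), (0.66, [181.0, 219.0, 207.0, 269.0])]
weight [(0.68, [302.0, 193.0, 314.0, 223.0])]
```

Request:
drive_tool([
  [0,0,0,0,0,0.025,1],
  [0,0,0,0,0,0.03,1],
  [0,0,0,0,0,0.03,1],
  [0,0,0,0,0,0.025,1],
  [0,0,0,0,0,0.015,1],
  [0,0,0,0,0,0.005,1],
  [0,0,0,0,0,0,1],
  [0,0,0,0,0,0,0.9],
])

```text
time: 12.37
tool_pos: [0.5819, 0.0211, 0.0689]
tcp_rot: [2.213, 2.229, 0.001]
wrist_force: [0.1, -0.6, 0.7]
width: 0.901
grip_force: 0.0
```

Request:
drive_tool([
  [0,0,0,0,0,0,0.85],
  [0,0,0,0,0,0,0.8],
  [0,0,0,0,0,0,0.75],
  [0,0,0,0,0,0,0.7],
  [0,0,0,0,0,0,0.65],
  [0,0,0,0,0,0,0.55],
  [0,0,0,0,0,0,0.5],
  [0,0,0,0,0,0,0.5],
], force=40)

```text
time: 13.03
tool_pos: [0.5826, 0.0217, 0.07]
tcp_rot: [2.211, 2.229, 0.003]
wrist_force: [0.1, -0.5, 5.8]
width: 0.718
grip_force: 43.7
```

Request:
drive_tool([
  [0,0,0,0,0,-0.005,0.5],
  [0,0,0,0,0,-0.01,0.5],
  [0,0,0,0,0,-0.02,0.5],
  [0,0,0,0,0,-0.025,0.5],
  [0,0,0,0,0,-0.025,0.5],
  [0,0,0,0,0,-0.025,0.5],
  [0,0,0,0,0,-0.015,0.5],
  [0,0,0,0,0,-0.005,0.5],
])

```text
time: 13.7
tool_pos: [0.5829, 0.0217, 0.2021]
tcp_rot: [2.21, 2.227, 0.006]
wrist_force: [-0.2, 0.2, -3.9]
width: 0.716
grip_force: 44.5
```

Request:
drive_tool([
  [0,0,0,-0.012,-0.0055,0,0.5],
  [0,0,0,-0.022,-0.0055,0,0.5],
  [0,0,0,-0.03,-0.0055,0,0.5],
  [0,0,0,-0.03,-0.0055,0,0.5],
  [0,0,0,-0.03,-0.0055,0,0.5],
  [0,0,0,-0.03,-0.0055,0,0.5],
  [0,0,0,-0.03,-0.0055,0,0.5],
  [0,0,0,-0.03,-0.0055,0,0.5],
])

```text
time: 14.37
tool_pos: [0.5364, -0.194, 0.196]
tcp_rot: [-2.21, -2.227, 0.003]
wrist_force: [1.2, -0.5, -2.3]
width: 0.712
grip_force: 44.5
```

Request:
drive_tool([
  [0,0,0,-0.03,-0.0055,0,0.5],
  [0,0,0,-0.03,-0.0055,0,0.5],
  [0,0,0,-0.03,-0.0055,0,0.5],
  [0,0,0,-0.03,-0.0055,0,0.5],
  [0,0,0,-0.03,-0.0055,0,0.5],
  [0,0,0,-0.03,-0.0055,0,0.5],
  [0,0,0,-0.02,-0.0055,0,0.5],
  [0,0,0,-0.01,0,0,0.5],
])

```text
time: 15.03
tool_pos: [0.4989, -0.4053, 0.1958]
tcp_rot: [-2.213, -2.224, 0.003]
wrist_force: [0.2, -0.0, -3.5]
width: 0.718
grip_force: 44.5
```

Request:
drive_tool([
  [0,0,0,0,0,0,0.5],
  [0,0,0,0,0,0.015,0.5],
  [0,0,0,0,0,0.025,0.5],
  [0,0,0,0,0,0.025,0.5],
  [0,0,0,0,0,0.025,0.5],
  [0,0,0,0,0,0.02,0.5],
  [0,0,0,0,0,0.012,0.5],
  [0,0,0,0,0,0.005,0.5],
])

```text
time: 15.7
tool_pos: [0.5002, -0.4, 0.0692]
tcp_rot: [-2.206, -2.226, 0.001]
wrist_force: [-9.1, 5.2, 17.1]
width: 0.717
grip_force: 46.3
```

Request:
drive_tool([
  [0,0,0,0,0,0.002,0.5],
  [0,0,0,0,0,0.001,0.5],
  [0,0,0,0,0,0,0.5],
  [0,0,0,0,0,0,0.5],
])

```text
time: 16.03
tool_pos: [0.5028, -0.4032, 0.0691]
tcp_rot: [2.211, 2.229, 0.001]
wrist_force: [0.2, -0.5, -2.9]
width: 0.715
grip_force: 44.6
```

Request:
drive_tool([
  [0,0,0,0,0,0.001,0.5],
  [0,0,0,0,0,0,0.5],
  [0,0,0,0,0,0,0.5],
])

```text
time: 16.28
tool_pos: [0.5029, -0.4034, 0.069]
tcp_rot: [2.212, 2.228, 0.001]
wrist_force: [-1.2, 1.4, 5.1]
width: 0.719
grip_force: 45.2
```

```bash
python3 plan.py; python3 - <<'E'
from h import *
p=read_camera("side"); cv2.imwrite("pics/s2.png",cv2.resize(cv2.cvtColor(p["color"],cv2.COLOR_RGB2BGR)[140:384,150:370],None,fx=2.4,fy=2.4))
E
```

```text
[ 0.5029 -0.4034  0.069 ] yaw_y 0.44 tilt [ 0.0017 -0.0011 -1.    ] w 0.719 F [-1.2  1.4  5.1] t 16.28 q [-0.715  0.347  1.815  0.     0.978 -0.723]
```

View pics/s2.png

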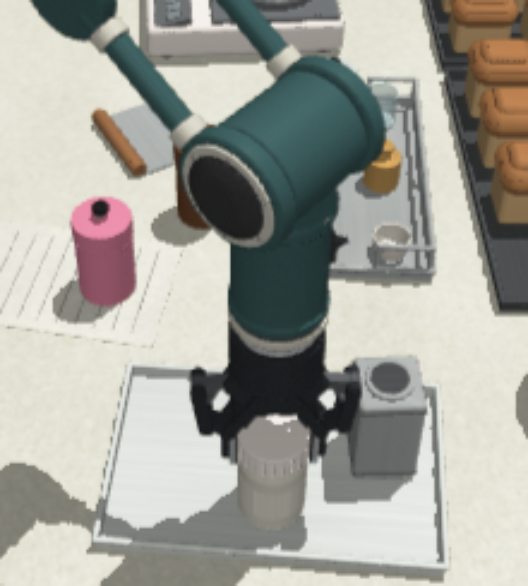

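The jar stands upright on the sheet at crop pixel (270,470), clear of the tin at (388,420). I'll release it and go for the canister.

Request:
drive_tool([
  [0,0,0,0,0,0,0.8],
  [0,0,0,0,0,0,0.9],
  [0,0,0,0,0,0,0.9],
  [0,0,0,0,0,0,0.9],
  [0,0,0,0,0,-0.011,0.9],
  [0,0,0,0,0,-0.02,0.9],
  [0,0,0,0,0,-0.03,0.9],
  [0,0,0,0,0,-0.03,0.9],
])

```text
time: 17.0
tool_pos: [0.5013, -0.4024, 0.1586]
tcp_rot: [-2.211, -2.228, 0.0]
wrist_force: [0.9, -0.8, -0.6]
width: 0.902
grip_force: 0.0
```

Request:
drive_tool([
  [0,0,0,0,0,-0.03,1],
  [0,0,0,0,0,-0.01,1],
  [0,0,0,0.02,0.0055,0,1],
  [0,0,0,0.033,0.0055,0,1],
  [0,0,0,0.033,0.0055,0,1],
  [0,0,0,0.033,0.0055,0,1],
  [0,0,0,0.033,0.0055,0,1],
  [0,0,0,0.033,0.0055,0,1],
])

```text
time: 17.67
tool_pos: [0.5334, -0.2162, 0.1982]
tcp_rot: [-2.213, -2.229, -0.0]
wrist_force: [0.4, -0.3, -0.4]
width: 1.001
grip_force: 0.0
```

Request:
drive_tool([
  [0,0,0,0.033,0.0055,0,1],
  [0,0,0,0.033,0.0055,0,1],
  [0,0,0,0.033,0.0055,0,1],
  [0,0,0,0.033,0.0055,0,1],
  [0,0,0,0.033,0.0055,0,1],
  [0,0,0,0.033,0.0055,0,1],
  [0,0,0,0.033,0.0055,0,1],
  [0,0,0,0.033,0.0055,0,1],
])

```text
time: 18.33
tool_pos: [0.5753, 0.0482, 0.1983]
tcp_rot: [2.213, 2.23, -0.0]
wrist_force: [-0.1, -0.1, -0.3]
width: 0.996
grip_force: 0.0
```

Request:
drive_tool([
  [0,0,0,0.033,0.0055,0,1],
  [0,0,0,0.017,0.0065,0,1],
  [0,0,0,0,0,0,1],
  [0,0,0,0,0,0,1],
])

```text
time: 18.67
tool_pos: [0.587, 0.0975, 0.198]
tcp_rot: [-2.21, -2.233, 0.001]
wrist_force: [-0.4, 0.5, 0.6]
width: 0.998
grip_force: 0.0
```

```bash
python3 plan.py .5873 .0967 .068
```

```text
[0.587  0.0975 0.198 ] yaw_y 0.58 tilt [-6.e-04 -6.e-04 -1.e+00] w 0.998 F [-0.4  0.5  0.6] t 18.67 q [ 1.230e-01  1.380e-01  1.817e+00 -1.000e-03  1.188e+00  1.130e-01]
tool delta [-0.0007  0.0004  0.13  ] n 4 per row [-0.0002  0.0001  0.0325]
```

Request:
drive_tool([
  [0,0,0,0,0,0.025,1],
  [0,0,0,0,0,0.03,1],
  [0,0,0,0,0,0.03,1],
  [0,0,0,0,0,0.025,1],
  [0,0,0,0,0,0.015,1],
  [0,0,0,0,0,0.005,1],
  [0,0,0,0,0,0,1],
  [0,0,0,0,0,0,0.9],
])

```text
time: 19.33
tool_pos: [0.5876, 0.0958, 0.0689]
tcp_rot: [2.214, 2.228, 0.0]
wrist_force: [0.6, 0.2, 0.8]
width: 0.901
grip_force: 0.0
```

Request:
drive_tool([
  [0,0,0,0,0,0,0.85],
  [0,0,0,0,0,0,0.8],
  [0,0,0,0,0,0,0.75],
  [0,0,0,0,0,0,0.7],
  [0,0,0,0,0,0,0.65],
  [0,0,0,0,0,0,0.55],
  [0,0,0,0,0,0,0.5],
  [0,0,0,0,0,0,0.5],
], force=40)

```text
time: 20.0
tool_pos: [0.5885, 0.0968, 0.0702]
tcp_rot: [2.211, 2.229, 0.003]
wrist_force: [-0.0, -0.7, 5.5]
width: 0.713
grip_force: 42.4
```

Request:
drive_tool([
  [0,0,0,0,0,-0.005,0.5],
  [0,0,0,0,0,-0.01,0.5],
  [0,0,0,0,0,-0.02,0.5],
  [0,0,0,0,0,-0.025,0.5],
  [0,0,0,0,0,-0.025,0.5],
  [0,0,0,0,0,-0.025,0.5],
  [0,0,0,0,0,-0.015,0.5],
  [0,0,0,0,0,-0.005,0.5],
])

```text
time: 20.67
tool_pos: [0.5885, 0.097, 0.2017]
tcp_rot: [2.211, 2.228, 0.006]
wrist_force: [0.9, 0.7, -5.8]
width: 0.704
grip_force: 45.6
```

Request:
drive_tool([
  [0,0,0,-0.012,-0.008,0,0.5],
  [0,0,0,-0.022,-0.0115,0,0.5],
  [0,0,0,-0.029,-0.0115,0,0.5],
  [0,0,0,-0.029,-0.0115,0,0.5],
  [0,0,0,-0.029,-0.0115,0,0.5],
  [0,0,0,-0.029,-0.0115,0,0.5],
  [0,0,0,-0.029,-0.0115,0,0.5],
  [0,0,0,-0.029,-0.0115,0,0.5],
])

```text
time: 21.33
tool_pos: [0.4975, -0.1129, 0.1961]
tcp_rot: [-2.21, -2.228, 0.003]
wrist_force: [0.6, -0.4, -5.4]
width: 0.705
grip_force: 45.6
```

Request:
drive_tool([
  [0,0,0,-0.029,-0.0115,0,0.5],
  [0,0,0,-0.029,-0.0115,0,0.5],
  [0,0,0,-0.029,-0.0115,0,0.5],
  [0,0,0,-0.029,-0.0115,0,0.5],
  [0,0,0,-0.029,-0.0115,0,0.5],
  [0,0,0,-0.029,-0.0115,0,0.5],
  [0,0,0,-0.029,-0.0115,0,0.5],
  [0,0,0,-0.017,-0.0115,0,0.5],
])

```text
time: 22.0
tool_pos: [0.4076, -0.3346, 0.1964]
tcp_rot: [-2.212, -2.227, 0.002]
wrist_force: [0.4, 1.1, -5.7]
width: 0.708
grip_force: 45.6
```

Request:
drive_tool([
  [0,0,0,0,0,0,0.5],
  [0,0,0,0,0,0.015,0.5],
  [0,0,0,0,0,0.025,0.5],
  [0,0,0,0,0,0.025,0.5],
  [0,0,0,0,0,0.025,0.5],
  [0,0,0,0,0,0.02,0.5],
  [0,0,0,0,0,0.01,0.5],
  [0,0,0,0,0,0.005,0.5],
])

```text
time: 22.67
tool_pos: [0.4076, -0.3303, 0.07]
tcp_rot: [-2.208, -2.225, 0.0]
wrist_force: [-0.4, -0.0, -5.5]
width: 0.71
grip_force: 45.8
```

Request:
drive_tool([
  [0,0,0,0,0,0.003,0.5],
  [0,0,0,0,0,0.002,0.5],
  [0,0,0,0,0,0,0.5],
  [0,0,0,0,0,0,0.5],
])

```text
time: 23.0
tool_pos: [0.4112, -0.3337, 0.0697]
tcp_rot: [2.21, 2.227, 0.0]
wrist_force: [1.0, -0.1, -6.1]
width: 0.707
grip_force: 45.9
```

Request:
drive_tool([
  [0,0,0,0,0,0.001,0.5],
  [0,0,0,0,0,0,0.5],
  [0,0,0,0,0,0,0.5],
])

```text
time: 23.25
tool_pos: [0.4114, -0.334, 0.0692]
tcp_rot: [2.21, 2.227, 0.0]
wrist_force: [-0.5, 0.1, 4.7]
width: 0.705
grip_force: 46.7
```

Request:
drive_tool([
  [0,0,0,0,0,0,0.8],
  [0,0,0,0,0,0,0.9],
  [0,0,0,0,0,0,0.9],
  [0,0,0,0,0,0,0.9],
  [0,0,0,0,0,-0.011,0.9],
  [0,0,0,0,0,-0.02,0.9],
  [0,0,0,0,0,-0.03,0.9],
  [0,0,0,0,0,-0.03,0.9],
])

```text
time: 23.92
tool_pos: [0.4092, -0.332, 0.1589]
tcp_rot: [-2.211, -2.228, 0.0]
wrist_force: [0.7, -0.2, 1.7]
width: 0.902
grip_force: 0.0
```

Request:
drive_tool([
  [0,0,0,0,0,-0.03,0.9],
  [0,0,0,0,0,-0.01,0.9],
  [0,0,0,0,0,0,0.9],
])

```text
time: 24.17
tool_pos: [0.4121, -0.3345, 0.2029]
tcp_rot: [2.207, 2.224, 0.001]
wrist_force: [-0.2, -0.0, 0.0]
width: 0.903
grip_force: 0.0
```

```bash
python3 plan.py; python3 - <<'E'
from ov import *
p=read_camera("top"); q=read_camera("side")
for c,nm in((p,"top"),(q,"side")):
    for m in masks_of(c,"weight")[:2]:
        print(nm,m["score"],m["bbox"],[np.round(v,4).tolist() for v in fit(c,"weight",m["mask"],.643,.0195)])
R=(0,0,255)
it=[("weight",.6435,.0195,0,.004,R)]
# pan circle overlay
MOD["panc"]=[circ(.065,0),circ(.004,0)]
A=overlay(p,it+[("panc",.530,.358,0,.075,R)],(60,130,270,230),3.6,1)
B=overlay(q,it+[("panc",.530,.358,0,.075,R)],(200,90,340,240),3.6,1)
H=max(A.shape[0],B.shape[0]); 
cv2.imwrite("pics/w1.png",A);cv2.imwrite("pics/w2.png",B);print(A.shape,B.shape)
E
```

```text
[ 0.4121 -0.3345  0.2029] yaw_y 0.45 tilt [ 0.0062 -0.0055 -1.    ] w 0.903 F [-0.2 -0.   0. ] t 24.17 q [-0.729  0.005  1.949  0.     1.179 -0.737]
top 0.7 [243.6, 138.5, 261.4, 154.6] [[0.6452, 0.0208], 61.3843, 230]
side 0.83 [299.5, 195.1, 314.6, 222.9] [[0.6447, 0.0186], 24.1373, 292]
(360, 756, 3) (540, 504, 3)
```

View pics/w1.png

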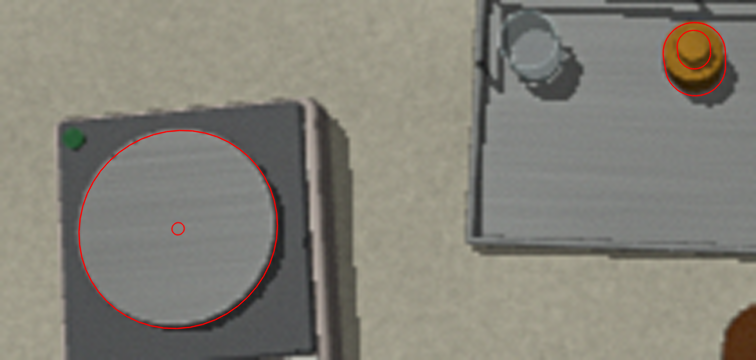

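View pics/w2.png

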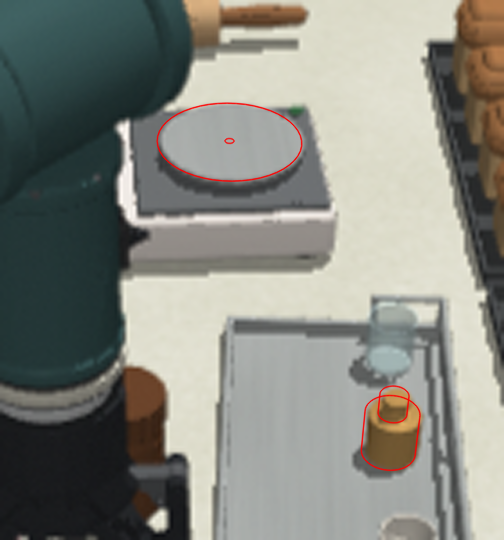

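The overlays agree in both views: the weight is at (0.6437, 0.0193) and the pan centre at (0.530, 0.358). I'll move over the weight and turn 90° so the fingers close along y.

Request:
drive_tool([
  [0,0,0,0.0205,0.0142,0,1],
  [0,0,0,0.03,0.0202,0,1],
  [0,0,0,0.03,0.0202,0,1],
  [0,0,0,0.03,0.0202,0,1],
  [0,0,0,0.03,0.0202,0,1],
  [0,0,0,0.03,0.0202,0,1],
  [0,0,0,0.03,0.0202,0,1],
  [0,0,0,0.03,0.0202,0,1],
])

```text
time: 25.03
tool_pos: [0.563, -0.099, 0.1956]
tcp_rot: [-2.21, -2.228, 0.004]
wrist_force: [-0.5, -0.4, -0.3]
width: 1.005
grip_force: 0.0
```

Request:
drive_tool([
  [0,0,0,0.03,0.0202,0,1],
  [0,0,0,0.03,0.0202,0,1],
  [0,0,0,0.03,0.0202,0,1],
  [0,0,0,0.03,0.0202,0,1],
  [0,0,-6.92,0,0,0,1],
  [0,0,-6.92,0,0,0,1],
  [0,0,-6.92,0,0,0,1],
  [0,0,-6.92,0,0,0,1],
])

```text
time: 25.7
tool_pos: [0.6422, 0.0202, 0.1949]
tcp_rot: [-1.604, -2.696, 0.004]
wrist_force: [-0.9, -1.3, 0.7]
width: 0.997
grip_force: 0.0
```

Request:
drive_tool([
  [0,0,-6.92,0,0,0,1],
  [0,0,-6.92,0,0,0,1],
  [0,0,-6.92,0,0,0,1],
  [0,0,-6.92,0,0,0,1],
  [0,0,-6.92,0,0,0,1],
  [0,0,-6.92,0,0,0,1],
  [0,0,-6.92,0,0,0,1],
  [0,0,-6.92,0,0,0,1],
])

```text
time: 26.37
tool_pos: [0.6421, 0.0196, 0.1951]
tcp_rot: [-0.169, -3.132, 0.0]
wrist_force: [-0.1, -1.0, 0.2]
width: 1.0
grip_force: 0.0
```

Request:
drive_tool([
  [0,0,-6.92,0,0,0,1],
  [0,0,0,0,0,0,1],
  [0,0,0,0,0,0,1],
])

```text
time: 26.62
tool_pos: [0.6425, 0.0196, 0.196]
tcp_rot: [0.006, -3.138, -0.0]
wrist_force: [0.2, 0.1, -0.5]
width: 1.0
grip_force: 0.0
```

```bash
python3 plan.py .6437 .0193 .012
```

```text
[0.6425 0.0196 0.196 ] yaw_y 90.21 tilt [-0.0038  0.     -1.    ] w 1.0 F [ 0.2  0.1 -0.5] t 26.62 q [-0.008  0.23   1.713  0.     1.203 -1.583]
tool delta [-0.0019 -0.0004  0.184 ] n 6 per row [-0.0003 -0.0001  0.0307]
```

Request:
drive_tool([
  [0,0,0,-0.001,0,0.02,1],
  [0,0,0,0,0,0.03,1],
  [0,0,0,0,0,0.03,1],
  [0,0,0,0,0,0.03,1],
  [0,0,0,0,0,0.03,1],
  [0,0,0,0,0,0.02,1],
  [0,0,0,0,0,0.012,1],
  [0,0,0,0,0,0.006,1],
])

```text
time: 27.28
tool_pos: [0.6423, 0.0196, 0.017]
tcp_rot: [0.008, -3.136, -0.0]
wrist_force: [-0.4, 0.2, -0.2]
width: 1.001
grip_force: 0.0
```

Request:
drive_tool([
  [0,0,0,0,0,0.004,1],
  [0,0,0,0,0,0,0.85],
  [0,0,0,0,0,0,0.75],
])

```text
time: 27.53
tool_pos: [0.6459, 0.0196, 0.0177]
tcp_rot: [-0.01, 3.139, -0.0]
wrist_force: [0.3, 0.1, 0.3]
width: 0.758
grip_force: 0.0
```

Request:
drive_tool([
  [0,0,0,0,0,0,0.7],
  [0,0,0,0,0,0,0.65],
  [0,0,0,0,0,0,0.6],
  [0,0,0,0,0,0,0.55],
  [0,0,0,0,0,0,0.5],
  [0,0,0,0,0,0,0.45],
  [0,0,0,0,0,0,0.35],
  [0,0,0,0,0,0,0.35],
], force=50)

```text
time: 28.2
tool_pos: [0.6452, 0.0193, 0.0171]
tcp_rot: [-0.011, 3.141, -0.001]
wrist_force: [-1.0, -1.3, 6.2]
width: 0.47
grip_force: 51.6
```

```bash
python3 plan.py
```

```text
[0.6452 0.0193 0.0171] yaw_y 90.41 tilt [ 1.e-03 -5.e-04 -1.e+00] w 0.47 F [-1.  -1.3  6.2] t 28.2 q [-8.000e-03  4.110e-01  1.838e+00 -1.000e-03  8.920e-01 -1.586e+00]
```

Request:
drive_tool([
  [0,0,0,0,0,-0.005,0.35],
  [0,0,0,0,0,-0.01,0.35],
  [0,0,0,0,0,-0.02,0.35],
  [0,0,0,0,0,-0.025,0.35],
  [0,0,0,0,0,-0.025,0.35],
  [0,0,0,0,0,-0.025,0.35],
  [0,0,0,0,0,-0.015,0.35],
  [0,0,0,0,0,-0.005,0.35],
])

```text
time: 28.87
tool_pos: [0.6463, 0.0199, 0.1498]
tcp_rot: [-0.011, 3.137, 0.001]
wrist_force: [1.0, -0.4, -4.6]
width: 0.468
grip_force: 51.5
```

Request:
drive_tool([
  [0,0,0,0.0036,0.0115,0,0.35],
  [0,0,0,0.009,0.02,0,0.35],
  [0,0,0,0.009,0.03,0,0.35],
  [0,0,0,0.009,0.03,0,0.35],
  [0,0,0,0.009,0.03,0,0.35],
  [0,0,0,0.009,0.03,0,0.35],
  [0,0,0,0.009,0.03,0,0.35],
  [0,0,0,0.009,0.03,0,0.35],
])

```text
time: 29.53
tool_pos: [0.5736, 0.2321, 0.1436]
tcp_rot: [0.011, -3.137, 0.002]
wrist_force: [0.5, -0.1, -5.3]
width: 0.467
grip_force: 51.5
```

Request:
drive_tool([
  [0,0,0,0.009,0.03,0,0.35],
  [0,0,0,0.009,0.03,0,0.35],
  [0,0,0,0.009,0.03,0,0.35],
  [0,0,0,0.009,0.03,0,0.35],
  [0,0,0,0.009,0.008,0,0.35],
  [0,0,0,0,0,0,0.35],
  [0,0,0,0,0,0,0.35],
  [0,0,0,0,0,0,0.35],
])

```text
time: 30.2
tool_pos: [0.5297, 0.3574, 0.1447]
tcp_rot: [0.011, -3.139, 0.003]
wrist_force: [0.2, -0.4, -5.0]
width: 0.471
grip_force: 51.8
```

```bash
python3 plan.py .531 .358 .089; python3 - <<'E'
from h import *
p=read_camera("side"); cv2.imwrite("pics/s3.png",cv2.resize(cv2.cvtColor(p["color"],cv2.COLOR_RGB2BGR)[40:220,180:360],None,fx=3,fy=3))
E
```

```text
[0.5297 0.3574 0.1447] yaw_y 90.42 tilt [-0.0021 -0.0019 -1.    ] w 0.471 F [ 0.2 -0.4 -5. ] t 30.2 q [ 5.550e-01  2.630e-01  1.770e+00 -1.000e-03  1.111e+00 -1.023e+00]
tool delta [-0.0014  0.0007  0.0557] n 2 per row [-0.0007  0.0004  0.0279]
```

View pics/s3.png

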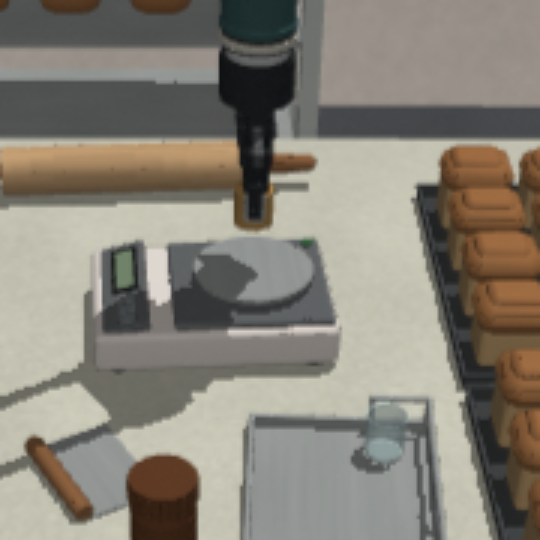

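The weight hangs upright in the fingers above the pan at crop pixel (253,207). I'll lower it carefully.

Request:
drive_tool([
  [0,0,0,-0.001,0,0.01,0.35],
  [0,0,0,0,0,0.015,0.35],
  [0,0,0,0,0,0.015,0.35],
  [0,0,0,0,0,0.008,0.35],
  [0,0,0,0,0,0.004,0.35],
  [0,0,0,0,0,0.002,0.35],
  [0,0,0,0,0,0,0.35],
  [0,0,0,0,0,0,0.35],
])

```text
time: 30.92
tool_pos: [0.5323, 0.3585, 0.093]
tcp_rot: [-0.011, 3.141, 0.001]
wrist_force: [-0.8, -1.6, -5.2]
width: 0.468
grip_force: 51.8
```

Request:
drive_tool([
  [0,0,0,0,0,0.002,0.35],
  [0,0,0,0,0,0,0.35],
  [0,0,0,0,0,0,0.35],
])

```text
time: 31.17
tool_pos: [0.5319, 0.3586, 0.0908]
tcp_rot: [-0.011, 3.141, 0.001]
wrist_force: [0.6, 0.2, -4.8]
width: 0.465
grip_force: 51.8
```

Request:
drive_tool([
  [0,0,0,0,0,0.001,0.35],
  [0,0,0,0,0,0,0.35],
  [0,0,0,0,0,0,0.35],
])

```text
time: 31.42
tool_pos: [0.5316, 0.3584, 0.0893]
tcp_rot: [-0.011, 3.142, -0.0]
wrist_force: [0.9, -0.4, -5.5]
width: 0.474
grip_force: 51.8
```

Request:
drive_tool([
  [0,0,0,0,0,0.001,0.35],
  [0,0,0,0,0,0,0.35],
  [0,0,0,0,0,0,0.35],
])

```text
time: 31.67
tool_pos: [0.5316, 0.3584, 0.0882]
tcp_rot: [0.011, -3.142, 0.0]
wrist_force: [-0.4, 0.5, -6.6]
width: 0.471
grip_force: 51.9
```

Request:
drive_tool([
  [0,0,0,0,0,0.0005,0.35],
  [0,0,0,0,0,0,0.35],
  [0,0,0,0,0,0,0.35],
])

```text
time: 31.92
tool_pos: [0.5317, 0.3584, 0.0882]
tcp_rot: [-0.011, 3.142, -0.0]
wrist_force: [-1.6, -0.2, -1.2]
width: 0.468
grip_force: 52.2
```

Request:
drive_tool([
  [0,0,0,0,0,0,0.52],
  [0,0,0,0,0,0,0.6],
  [0,0,0,0,0,0,0.8],
  [0,0,0,0,0,0,0.8],
  [0,0,0,0,0,-0.01,0.8],
  [0,0,0,0,0,-0.02,0.8],
  [0,0,0,0,0,-0.03,1],
  [0,0,0,0,0,-0.03,1],
])

```text
time: 32.58
tool_pos: [0.531, 0.3579, 0.1784]
tcp_rot: [0.011, -3.14, 0.002]
wrist_force: [0.5, 0.6, 0.7]
width: 0.999
grip_force: 0.0
```

Request:
drive_tool([
  [0,0,0,0,0,-0.02,1],
  [0,0,6.92,0,0,0,1],
  [0,0,6.92,0,0,0,1],
  [0,0,6.92,0,0,0,1],
  [0,0,6.92,0,0,0,1],
  [0,0,6.92,0,0,0,1],
  [0,0,6.92,0,0,0,1],
  [0,0,6.92,0,0,0,1],
])

```text
time: 33.25
tool_pos: [0.5319, 0.3585, 0.1989]
tcp_rot: [1.287, 2.865, 0.002]
wrist_force: [0.5, -0.9, -0.7]
width: 1.0
grip_force: 0.0
```

Request:
drive_tool([
  [0,0,6.92,0,0,0,1],
  [0,0,6.92,0,0,0,1],
  [0,0,6.92,0,0,0,1],
  [0,0,6.92,0,0,0,1],
  [0,0,6.92,0,0,0,1],
  [0,0,6.92,0,0,0,1],
  [0,0,0,-0.02,-0.004,0,1],
  [0,0,0,-0.033,-0.006,0,1],
])

```text
time: 33.92
tool_pos: [0.5227, 0.3072, 0.1989]
tcp_rot: [-2.21, -2.233, -0.004]
wrist_force: [0.3, -0.2, 1.1]
width: 1.0
grip_force: 0.0
```

Request:
drive_tool([
  [0,0,0,-0.033,-0.006,0,1],
  [0,0,0,-0.033,-0.006,0,1],
  [0,0,0,-0.033,-0.006,0,1],
  [0,0,0,-0.033,-0.006,0,1],
  [0,0,0,-0.033,-0.006,0,1],
  [0,0,0,-0.033,-0.006,0,1],
  [0,0,0,-0.033,-0.006,0,1],
  [0,0,0,-0.033,-0.006,0,1],
])

```text
time: 34.58
tool_pos: [0.476, 0.0395, 0.199]
tcp_rot: [2.211, 2.229, 0.002]
wrist_force: [0.7, 0.1, 0.2]
width: 0.997
grip_force: 0.0
```

Request:
drive_tool([
  [0,0,0,-0.033,-0.006,0,1],
  [0,0,0,-0.033,-0.006,0,1],
  [0,0,0,-0.033,-0.006,0,1],
  [0,0,0,-0.033,-0.006,0,1],
  [0,0,0,-0.033,-0.006,0,1],
  [0,0,0,-0.033,-0.006,0,1],
  [0,0,0,-0.033,-0.006,0,1],
  [0,0,0,-0.033,-0.006,0,1],
])

```text
time: 35.25
tool_pos: [0.4299, -0.2252, 0.1991]
tcp_rot: [2.212, 2.229, 0.001]
wrist_force: [-0.3, 0.0, 1.2]
width: 1.0
grip_force: 0.0
```

Request:
drive_tool([
  [0,0,0,-0.033,-0.006,0,1],
  [0,0,0,-0.033,-0.006,0,1],
  [0,0,0,-0.033,-0.006,0,1],
  [0,0,0,-0.01,-0.002,0,1],
  [0,0,0,0,0,0,1],
  [0,0,0,0,0,0,1],
  [0,0,0,0,0,0,1],
])

```text
time: 35.83
tool_pos: [0.4111, -0.3315, 0.198]
tcp_rot: [-2.212, -2.23, -0.001]
wrist_force: [-0.0, 0.9, 0.5]
width: 1.001
grip_force: 0.0
```

```bash
python3 plan.py .411 -.3335 .068; python3 - <<'E'
from ov import *
p=read_camera("top");R=(0,0,255)
MOD["panc"]=[circ(.065,0),circ(.004,0)]
A=overlay(p,[("weight",.530,.358,0,.075,R),("panc",.530,.358,0,.075,R)],(65,145,165,215),3.5,1)
im=cv2.cvtColor(p["color"],cv2.COLOR_RGB2BGR)[110:290,190:460];im=cv2.resize(im,None,fx=1.6,fy=1.6)
H=max(A.shape[0],im.shape[0]);pad=lambda a:cv2.copyMakeBorder(a,0,H-a.shape[0],0,0,0)
cv2.imwrite("pics/w3.png",np.hstack([pad(A),pad(im)]))
E
```

```text
[ 0.4111 -0.3315  0.198 ] yaw_y 0.46 tilt [ 2.e-04  7.e-04 -1.e+00] w 1.001 F [-0.   0.9  0.5] t 35.83 q [-7.260e-01  1.000e-02  1.954e+00  1.000e-03  1.178e+00 -7.350e-01]
tool delta [-0.002  -0.0002  0.13  ] n 4 per row [-0.0005 -0.      0.0325]
```

View pics/w3.png

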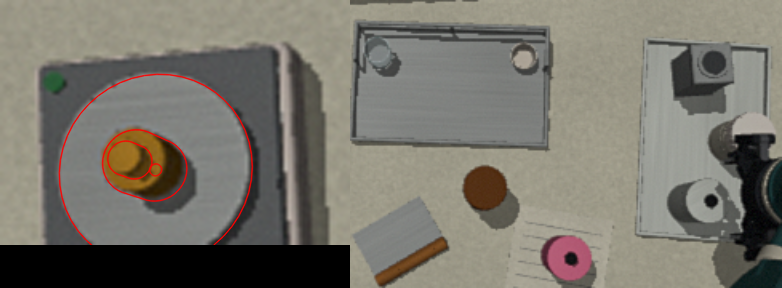

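The weight stands upright and centred on the pan, with the overlay matching at crop pixel (145,165). The tin, jar and canister all stand upright on the sheet. Next I'll return the canister.

Request:
drive_tool([
  [0,0,0,-0.002,0,0.025,0.95],
  [0,0,0,0,0,0.03,0.95],
  [0,0,0,0,0,0.03,0.95],
  [0,0,0,0,0,0.025,0.95],
  [0,0,0,0,0,0.015,0.95],
  [0,0,0,0,0,0.006,0.95],
  [0,0,0,0,0,0,0.9],
  [0,0,0,0,0,0,0.85],
])

```text
time: 36.55
tool_pos: [0.4117, -0.3341, 0.0674]
tcp_rot: [2.211, 2.231, 0.0]
wrist_force: [-0.1, -1.1, -0.2]
width: 0.853
grip_force: 0.0
```

Request:
drive_tool([
  [0,0,0,0,0,0,0.8],
  [0,0,0,0,0,0,0.75],
  [0,0,0,0,0,0,0.7],
  [0,0,0,0,0,0,0.65],
  [0,0,0,0,0,0,0.55],
  [0,0,0,0,0,0,0.5],
  [0,0,0,0,0,0,0.5],
  [0,0,0,0,0,0,0.5],
], force=40)

```text
time: 37.22
tool_pos: [0.4121, -0.3355, 0.069]
tcp_rot: [2.211, 2.228, 0.001]
wrist_force: [-0.8, 1.7, 6.0]
width: 0.71
grip_force: 42.8
```

Request:
drive_tool([
  [0,0,0,0,0,-0.005,0.5],
  [0,0,0,0,0,-0.01,0.5],
  [0,0,0,0,0,-0.02,0.5],
  [0,0,0,0,0,-0.025,0.5],
  [0,0,0,0,0,-0.025,0.5],
  [0,0,0,0,0,-0.025,0.5],
  [0,0,0,0,0,-0.016,0.5],
  [0,0,0,0,0,-0.005,0.5],
])

```text
time: 37.88
tool_pos: [0.4123, -0.3358, 0.2017]
tcp_rot: [2.209, 2.226, 0.0]
wrist_force: [0.6, 0.3, -5.5]
width: 0.705
grip_force: 45.6
```

Request:
drive_tool([
  [0,0,0,0.012,0.008,0,0.5],
  [0,0,0,0.022,0.0115,0,0.5],
  [0,0,0,0.029,0.0115,0,0.5],
  [0,0,0,0.029,0.0115,0,0.5],
  [0,0,0,0.029,0.0115,0,0.5],
  [0,0,0,0.029,0.0115,0,0.5],
  [0,0,0,0.029,0.0115,0,0.5],
  [0,0,0,0.029,0.0115,0,0.5],
])

```text
time: 38.55
tool_pos: [0.497, -0.1242, 0.1964]
tcp_rot: [-2.211, -2.228, 0.002]
wrist_force: [0.8, -0.9, -6.0]
width: 0.709
grip_force: 45.6
```

Request:
drive_tool([
  [0,0,0,0.029,0.0115,0,0.5],
  [0,0,0,0.029,0.0115,0,0.5],
  [0,0,0,0.029,0.0115,0,0.5],
  [0,0,0,0.029,0.0115,0,0.5],
  [0,0,0,0.029,0.0115,0,0.5],
  [0,0,0,0.029,0.0115,0,0.5],
  [0,0,0,0.029,0.0115,0,0.5],
  [0,0,0,0.017,0.0115,0,0.5],
])

```text
time: 39.22
tool_pos: [0.5872, 0.0978, 0.1962]
tcp_rot: [-2.209, -2.23, 0.002]
wrist_force: [0.2, -1.0, -6.4]
width: 0.707
grip_force: 45.6
```

Request:
drive_tool([
  [0,0,0,0,0,0,0.5],
  [0,0,0,0,0,0.01,0.5],
  [0,0,0,0,0,0.02,0.5],
  [0,0,0,0,0,0.025,0.5],
  [0,0,0,0,0,0.025,0.5],
  [0,0,0,0,0,0.02,0.5],
  [0,0,0,0,0,0.01,0.5],
  [0,0,0,0,0,0,0.5],
])

```text
time: 39.88
tool_pos: [0.5841, 0.0933, 0.0832]
tcp_rot: [-2.21, -2.225, 0.011]
wrist_force: [-0.7, -0.1, -5.1]
width: 0.708
grip_force: 45.8
```

Request:
drive_tool([
  [0,0,0,0,0,0.005,0.5],
  [0,0,0,0,0,0,0.5],
  [0,0,0,0,0,0,0.5],
  [0,0,0,0,0,0,0.5],
])

```text
time: 40.22
tool_pos: [0.5895, 0.0948, 0.0844]
tcp_rot: [2.212, 2.229, 0.003]
wrist_force: [0.2, 0.2, -5.8]
width: 0.709
grip_force: 45.8
```

```bash
python3 plan.py .5882 .0965 .069
```

```text
[0.5895 0.0948 0.0844] yaw_y 0.44 tilt [ 2.8e-03  3.0e-04 -1.0e+00] w 0.709 F [ 0.2  0.2 -5.8] t 40.22 q [ 0.118  0.248  1.912 -0.     0.978  0.11 ]
tool delta [ 0.0017 -0.0013  0.0154] n 1 per row [ 0.0017 -0.0013  0.0154]
```

Request:
drive_tool([
  [0,0,0,0.0005,-0.001,0.006,0.5],
  [0,0,0,0,0,0.005,0.5],
  [0,0,0,0,0,0.002,0.5],
  [0,0,0,0,0,0,0.5],
  [0,0,0,0,0,0,0.5],
  [0,0,0,0,0,0,0.5],
])

```text
time: 40.72
tool_pos: [0.5872, 0.0955, 0.0701]
tcp_rot: [-2.213, -2.23, -0.0]
wrist_force: [-1.8, 0.5, -1.0]
width: 0.708
grip_force: 46.3
```

Request:
drive_tool([
  [0,0,0,0,0,0.001,0.5],
  [0,0,0,0,0,0,0.5],
  [0,0,0,0,0,0,0.5],
])

```text
time: 40.97
tool_pos: [0.5872, 0.0955, 0.0701]
tcp_rot: [-2.213, -2.23, -0.0]
wrist_force: [-4.3, 0.5, 6.0]
width: 0.705
grip_force: 46.9
```

Request:
drive_tool([
  [0,0,0,0,0,0.0005,0.5],
  [0,0,0,0,0,0,0.5],
  [0,0,0,0,0,0,0.5],
])

```text
time: 41.22
tool_pos: [0.5873, 0.0955, 0.0701]
tcp_rot: [-2.213, -2.23, -0.0]
wrist_force: [-6.7, 1.3, 8.8]
width: 0.705
grip_force: 47.1
```

Request:
drive_tool([
  [0,0,0,0,0,0,0.8],
  [0,0,0,0,0,0,0.9],
  [0,0,0,0,0,0,1],
  [0,0,0,0,0,0,1],
  [0,0,0,0,0,-0.01,1],
  [0,0,0,0,0,-0.02,1],
  [0,0,0,0,0,-0.03,1],
  [0,0,0,0,0,-0.03,1],
])

```text
time: 41.88
tool_pos: [0.5863, 0.0951, 0.1587]
tcp_rot: [-2.212, -2.229, 0.003]
wrist_force: [0.5, -0.5, 0.1]
width: 1.002
grip_force: 0.0
```

Request:
drive_tool([
  [0,0,0,0,0,-0.03,1],
  [0,0,0,0,0,-0.01,1],
  [0,0,0,-0.02,-0.0055,0,1],
  [0,0,0,-0.033,-0.0055,0,1],
  [0,0,0,-0.033,-0.0055,0,1],
  [0,0,0,-0.033,-0.0055,0,1],
  [0,0,0,-0.033,-0.0055,0,1],
  [0,0,0,-0.033,-0.0055,0,1],
])

```text
time: 42.55
tool_pos: [0.5551, -0.0913, 0.1982]
tcp_rot: [2.212, 2.23, -0.0]
wrist_force: [0.6, -0.6, 0.4]
width: 0.999
grip_force: 0.0
```

Request:
drive_tool([
  [0,0,0,-0.033,-0.0055,0,1],
  [0,0,0,-0.033,-0.0055,0,1],
  [0,0,0,-0.033,-0.0055,0,1],
  [0,0,0,-0.033,-0.0055,0,1],
  [0,0,0,-0.033,-0.0055,0,1],
  [0,0,0,-0.033,-0.0055,0,1],
  [0,0,0,-0.033,-0.0055,0,1],
  [0,0,0,-0.033,-0.0055,0,1],
])

```text
time: 43.22
tool_pos: [0.513, -0.3559, 0.1981]
tcp_rot: [-2.213, -2.23, 0.0]
wrist_force: [1.2, 0.9, -0.1]
width: 0.999
grip_force: 0.0
```

Request:
drive_tool([
  [0,0,0,-0.033,-0.0055,0,0.95],
  [0,0,0,-0.016,-0.0055,0,0.95],
  [0,0,0,0,0,0,0.95],
  [0,0,0,0,0,0,0.95],
  [0,0,0,0,0,0,0.95],
])

```text
time: 43.63
tool_pos: [0.503, -0.4023, 0.1979]
tcp_rot: [-2.212, -2.229, -0.001]
wrist_force: [0.3, -0.2, -0.5]
width: 0.952
grip_force: 0.0
```

```bash
python3 plan.py .5025 -.4034 .068
```

```text
[ 0.503  -0.4023  0.1979] yaw_y 0.44 tilt [-4.0e-04  1.4e-03 -1.0e+00] w 0.952 F [ 0.3 -0.2 -0.5] t 43.63 q [-7.140e-01  2.290e-01  1.710e+00  1.000e-03  1.204e+00 -7.220e-01]
tool delta [-0.0013 -0.0005  0.1299] n 4 per row [-0.0003 -0.0001  0.0325]
```

Request:
drive_tool([
  [0,0,0,0,0,0.025,0.95],
  [0,0,0,0,0,0.03,0.95],
  [0,0,0,0,0,0.03,0.95],
  [0,0,0,0,0,0.025,0.95],
  [0,0,0,0,0,0.015,0.95],
  [0,0,0,0,0,0.006,0.95],
  [0,0,0,0,0,0,0.9],
  [0,0,0,0,0,0,0.85],
])

```text
time: 44.3
tool_pos: [0.5038, -0.4026, 0.0679]
tcp_rot: [2.211, 2.231, 0.0]
wrist_force: [-0.1, -0.4, 0.6]
width: 0.848
grip_force: 0.0
```

Request:
drive_tool([
  [0,0,0,0,0,0,0.8],
  [0,0,0,0,0,0,0.75],
  [0,0,0,0,0,0,0.7],
  [0,0,0,0,0,0,0.65],
  [0,0,0,0,0,0,0.55],
  [0,0,0,0,0,0,0.5],
  [0,0,0,0,0,0,0.5],
  [0,0,0,0,0,0,0.5],
], force=40)

```text
time: 44.97
tool_pos: [0.5039, -0.4043, 0.0696]
tcp_rot: [2.211, 2.228, 0.0]
wrist_force: [-2.0, 0.1, 6.9]
width: 0.712
grip_force: 43.3
```

Request:
drive_tool([
  [0,0,0,0,0,-0.005,0.5],
  [0,0,0,0,0,-0.01,0.5],
  [0,0,0,0,0,-0.02,0.5],
  [0,0,0,0,0,-0.025,0.5],
  [0,0,0,0,0,-0.025,0.5],
  [0,0,0,0,0,-0.025,0.5],
  [0,0,0,0,0,-0.016,0.5],
  [0,0,0,0,0,-0.005,0.5],
])

```text
time: 45.63
tool_pos: [0.5047, -0.4048, 0.2029]
tcp_rot: [2.208, 2.225, 0.001]
wrist_force: [0.0, 0.0, -1.6]
width: 0.719
grip_force: 44.3
```

Request:
drive_tool([
  [0,0,0,0.012,0.0055,0,0.5],
  [0,0,0,0.022,0.0055,0,0.5],
  [0,0,0,0.03,0.0055,0,0.5],
  [0,0,0,0.03,0.0055,0,0.5],
  [0,0,0,0.03,0.0055,0,0.5],
  [0,0,0,0.03,0.0055,0,0.5],
  [0,0,0,0.03,0.0055,0,0.5],
  [0,0,0,0.03,0.0055,0,0.5],
])

```text
time: 46.3
tool_pos: [0.5442, -0.1864, 0.1961]
tcp_rot: [-2.21, -2.227, 0.002]
wrist_force: [-0.1, -0.4, -2.6]
width: 0.715
grip_force: 44.4
```

Request:
drive_tool([
  [0,0,0,0.03,0.0055,0,0.5],
  [0,0,0,0.03,0.0055,0,0.5],
  [0,0,0,0.03,0.0055,0,0.5],
  [0,0,0,0.03,0.0055,0,0.5],
  [0,0,0,0.03,0.0055,0,0.5],
  [0,0,0,0.03,0.0055,0,0.5],
  [0,0,0,0.02,0.0055,0,0.5],
  [0,0,0,0.01,0,0,0.5],
])

```text
time: 46.97
tool_pos: [0.5814, 0.0248, 0.1963]
tcp_rot: [-2.208, -2.231, 0.001]
wrist_force: [-0.2, -1.4, -2.6]
width: 0.714
grip_force: 44.4
```

Request:
drive_tool([
  [0,0,0,0,0,0,0.5],
  [0,0,0,0,0,0.01,0.5],
  [0,0,0,0,0,0.02,0.5],
  [0,0,0,0,0,0.025,0.5],
  [0,0,0,0,0,0.025,0.5],
  [0,0,0,0,0,0.02,0.5],
  [0,0,0,0,0,0.01,0.5],
  [0,0,0,0,0,0,0.5],
])

```text
time: 47.63
tool_pos: [0.5788, 0.0199, 0.0841]
tcp_rot: [-2.211, -2.225, 0.009]
wrist_force: [-0.2, -0.3, -3.0]
width: 0.715
grip_force: 44.5
```

Request:
drive_tool([
  [0,0,0,0,0,0.005,0.5],
  [0,0,0,0,0,0,0.5],
  [0,0,0,0,0,0,0.5],
  [0,0,0,0,0,0,0.5],
  [0,0,0,0,0,0,0.5],
])

```text
time: 48.05
tool_pos: [0.5833, 0.0212, 0.0846]
tcp_rot: [2.212, 2.229, 0.003]
wrist_force: [-0.2, -0.2, -3.0]
width: 0.717
grip_force: 44.5
```

```bash
python3 plan.py .5822 .0217 .070
```

```text
[0.5833 0.0212 0.0846] yaw_y 0.45 tilt [ 2.4e-03 -1.0e-04 -1.0e+00] w 0.717 F [-0.2 -0.2 -3. ] t 48.05 q [-0.006  0.225  1.941 -0.     0.973 -0.014]
tool delta [ 0.0005 -0.0011  0.0146] n 1 per row [ 0.0005 -0.0011  0.0146]
```

Request:
drive_tool([
  [0,0,0,0,-0.0005,0.006,0.5],
  [0,0,0,0,0,0.005,0.5],
  [0,0,0,0,0,0.002,0.5],
  [0,0,0,0,0,0,0.5],
  [0,0,0,0,0,0,0.5],
  [0,0,0,0,0,0,0.5],
])

```text
time: 48.55
tool_pos: [0.5817, 0.0213, 0.0706]
tcp_rot: [-2.213, -2.23, 0.0]
wrist_force: [-3.4, 0.7, 3.7]
width: 0.714
grip_force: 45.0
```

Request:
drive_tool([
  [0,0,0,0,0,0.001,0.5],
  [0,0,0,0,0,0,0.5],
  [0,0,0,0,0,0,0.5],
])

```text
time: 48.8
tool_pos: [0.5817, 0.0213, 0.0706]
tcp_rot: [-2.213, -2.23, 0.0]
wrist_force: [-5.3, 0.5, 9.8]
width: 0.715
grip_force: 45.7
```

Request:
drive_tool([
  [0,0,0,0,0,0,0.8],
  [0,0,0,0,0,0,0.9],
  [0,0,0,0,0,0,1],
  [0,0,0,0,0,0,1],
  [0,0,0,0,0,-0.01,1],
  [0,0,0,0,0,-0.02,1],
  [0,0,0,0,0,-0.03,1],
  [0,0,0,0,0,-0.03,1],
])

```text
time: 49.47
tool_pos: [0.5808, 0.0212, 0.1596]
tcp_rot: [-2.212, -2.229, 0.003]
wrist_force: [0.4, -0.5, -0.3]
width: 1.003
grip_force: 0.0
```

Request:
drive_tool([
  [0,0,0,0,0,-0.03,1],
  [0,0,0,0,0,-0.01,1],
  [0,0,0,-0.02,0.002,0,1],
  [0,0,0,-0.032,0.002,0,1],
  [0,0,0,-0.032,0.002,0,1],
  [0,0,0,-0.032,0.002,0,1],
  [0,0,0,-0.032,0.002,0,1],
  [0,0,0,-0.032,0.002,0,1],
])

```text
time: 50.13
tool_pos: [0.5949, -0.16, 0.1991]
tcp_rot: [-2.212, -2.23, 0.0]
wrist_force: [-0.2, 0.6, -0.0]
width: 0.999
grip_force: 0.0
```

Request:
drive_tool([
  [0,0,0,-0.032,0.002,0,1],
  [0,0,0,-0.032,0.002,0,1],
  [0,0,0,-0.032,0.002,0,1],
  [0,0,0,-0.032,0.002,0,1],
  [0,0,0,-0.032,0.0005,0,1],
  [0,0,0,-0.02,0,0,1],
  [0,0,0,-0.012,0,0,1],
  [0,0,0,0,0,0,1],
])

```text
time: 50.8
tool_pos: [0.6047, -0.3527, 0.1988]
tcp_rot: [-2.215, -2.227, 0.001]
wrist_force: [-0.6, -0.5, -0.6]
width: 1.004
grip_force: 0.0
```

Request:
drive_tool([
  [0,0,0,0,0,0,1],
  [0,0,0,0,0,0,1],
])

```text
time: 50.97
tool_pos: [0.6052, -0.3489, 0.1991]
tcp_rot: [-2.211, -2.23, -0.001]
wrist_force: [-0.1, 0.7, 0.5]
width: 1.0
grip_force: 0.0
```

```bash
python3 plan.py .6050 -.3505 .068
```

```text
[ 0.6052 -0.3489  0.1991] yaw_y 0.49 tilt [-5.0e-04  1.3e-03 -1.0e+00] w 1.0 F [-0.1  0.7  0.5] t 50.97 q [-5.590e-01  3.280e-01  1.582e+00  1.000e-03  1.233e+00 -5.680e-01]
tool delta [-0.0017 -0.0002  0.1311] n 4 per row [-0.0004 -0.      0.0328]
```

Request:
drive_tool([
  [0,0,0,0,0,0.025,1],
  [0,0,0,0,0,0.03,1],
  [0,0,0,0,0,0.03,1],
  [0,0,0,0,0,0.025,1],
  [0,0,0,0,0,0.015,1],
  [0,0,0,0,0,0.007,0.95],
  [0,0,0,0,0,0,0.9],
  [0,0,0,0,0,0,0.85],
])

```text
time: 51.63
tool_pos: [0.606, -0.3504, 0.0683]
tcp_rot: [2.211, 2.23, 0.001]
wrist_force: [0.1, 0.0, 0.4]
width: 0.852
grip_force: 0.0
```

Request:
drive_tool([
  [0,0,0,0,0,0,0.8],
  [0,0,0,0,0,0,0.75],
  [0,0,0,0,0,0,0.7],
  [0,0,0,0,0,0,0.65],
  [0,0,0,0,0,0,0.55],
  [0,0,0,0,0,0,0.5],
  [0,0,0,0,0,0,0.5],
  [0,0,0,0,0,0,0.5],
], force=40)

```text
time: 52.3
tool_pos: [0.6058, -0.3514, 0.0694]
tcp_rot: [2.211, 2.228, 0.0]
wrist_force: [-1.9, 1.7, 4.9]
width: 0.675
grip_force: 44.2
```

Request:
drive_tool([
  [0,0,0,0,0,-0.005,0.5],
  [0,0,0,0,0,-0.01,0.5],
  [0,0,0,0,0,-0.02,0.5],
  [0,0,0,0,0,-0.025,0.5],
  [0,0,0,0,0,-0.025,0.5],
  [0,0,0,0,0,-0.025,0.5],
  [0,0,0,0,0,-0.016,0.5],
  [0,0,0,0,0,-0.005,0.5],
])

```text
time: 52.97
tool_pos: [0.6068, -0.3516, 0.2028]
tcp_rot: [2.209, 2.226, 0.002]
wrist_force: [-0.7, -0.8, -3.2]
width: 0.673
grip_force: 44.1
```

Request:
drive_tool([
  [0,0,0,0.01,-0.002,0,0.5],
  [0,0,0,0.02,-0.002,0,0.5],
  [0,0,0,0.03,-0.002,0,0.5],
  [0,0,0,0.03,-0.002,0,0.5],
  [0,0,0,0.03,-0.002,0,0.5],
  [0,0,0,0.03,-0.002,0,0.5],
  [0,0,0,0.03,-0.002,0,0.5],
  [0,0,0,0.03,-0.002,0,0.5],
])

```text
time: 53.63
tool_pos: [0.5852, -0.1382, 0.1955]
tcp_rot: [-2.21, -2.227, 0.003]
wrist_force: [-0.2, 0.3, -4.0]
width: 0.675
grip_force: 43.9
```

Request:
drive_tool([
  [0,0,0,0.03,-0.002,0,0.5],
  [0,0,0,0.03,-0.002,0,0.5],
  [0,0,0,0.02,0,0,0.5],
  [0,0,0,0.01,0,0,0.5],
  [0,0,0,0,0,0,0.5],
  [0,0,0,0,0,0.01,0.5],
  [0,0,0,0,0,0.02,0.5],
  [0,0,0,0,0,0.025,0.5],
])

```text
time: 54.3
tool_pos: [0.5843, -0.0523, 0.1438]
tcp_rot: [2.211, 2.226, 0.003]
wrist_force: [-0.3, 0.3, -4.4]
width: 0.674
grip_force: 44.1
```

Request:
drive_tool([
  [0,0,0,0,0,0.025,0.5],
  [0,0,0,0,0,0.02,0.5],
  [0,0,0,0,0,0.01,0.5],
  [0,0,0,0,0,0.004,0.5],
  [0,0,0,0,0,0,0.5],
  [0,0,0,0,0,0,0.5],
  [0,0,0,0,0,0,0.5],
  [0,0,0,0,0,0,0.5],
])

```text
time: 54.97
tool_pos: [0.5843, -0.0511, 0.0861]
tcp_rot: [2.211, 2.228, 0.003]
wrist_force: [0.3, 0.1, -4.4]
width: 0.677
grip_force: 44.0
```

```bash
python3 plan.py .5826 -.0504 .070
```

```text
[ 0.5843 -0.0511  0.0861] yaw_y 0.44 tilt [ 3.2e-03 -5.0e-04 -1.0e+00] w 0.677 F [ 0.3  0.1 -4.4] t 54.97 q [-0.13   0.228  1.934 -0.     0.976 -0.137]
tool delta [ 0.0007 -0.0018  0.0161] n 1 per row [ 0.0007 -0.0018  0.0161]
```

Request:
drive_tool([
  [0,0,0,0,-0.0005,0.006,0.5],
  [0,0,0,0,0,0.005,0.5],
  [0,0,0,0,0,0.003,0.5],
  [0,0,0,0,0,0,0.5],
  [0,0,0,0,0,0,0.5],
  [0,0,0,0,0,0,0.5],
])

```text
time: 55.47
tool_pos: [0.5822, -0.0506, 0.0703]
tcp_rot: [-2.212, -2.23, 0.0]
wrist_force: [-1.2, 0.1, -0.8]
width: 0.674
grip_force: 44.0
```

Request:
drive_tool([
  [0,0,0,0,0,0.001,0.5],
  [0,0,0,0,0,0,0.5],
  [0,0,0,0,0,0,0.5],
])

```text
time: 55.72
tool_pos: [0.5822, -0.0506, 0.0703]
tcp_rot: [-2.212, -2.23, 0.0]
wrist_force: [-3.7, 0.1, 4.8]
width: 0.676
grip_force: 44.6
```

Tin seated. I'll release it, rise, and move aside over the sheet for a final look.

Request:
drive_tool([
  [0,0,0,0,0,0,0.75],
  [0,0,0,0,0,0,0.9],
  [0,0,0,0,0,0,1],
  [0,0,0,0,0,0,1],
  [0,0,0,0,0,-0.01,1],
  [0,0,0,0,0,-0.02,1],
  [0,0,0,0,0,-0.03,1],
  [0,0,0,0,0,-0.03,1],
])

```text
time: 56.38
tool_pos: [0.5814, -0.0507, 0.1597]
tcp_rot: [-2.212, -2.229, 0.002]
wrist_force: [1.2, -0.4, -0.1]
width: 0.997
grip_force: 0.0
```

Request:
drive_tool([
  [0,0,0,0,0,-0.03,1],
  [0,0,0,0,0,-0.02,1],
  [0,0,0,-0.02,-0.005,0,1],
  [0,0,0,-0.032,-0.01,0,1],
  [0,0,0,-0.032,-0.01,0,1],
  [0,0,0,-0.032,-0.01,0,1],
  [0,0,0,-0.032,-0.01,0,1],
  [0,0,0,-0.032,-0.01,0,1],
])

```text
time: 57.05
tool_pos: [0.5283, -0.2326, 0.2103]
tcp_rot: [2.212, 2.23, 0.001]
wrist_force: [0.3, -0.8, 0.5]
width: 1.003
grip_force: 0.0
```

Request:
drive_tool([
  [0,0,0,-0.032,-0.01,0,1],
  [0,0,0,-0.032,-0.01,0,1],
  [0,0,0,-0.032,-0.01,0,1],
  [0,0,0,-0.032,-0.01,0,1],
  [0,0,0,-0.02,0,0,1],
  [0,0,0,0,0,0,1],
  [0,0,0,0,0,0,1],
  [0,0,0,0,0,0,1],
])

```text
time: 57.72
tool_pos: [0.4899, -0.379, 0.2095]
tcp_rot: [-2.213, -2.229, -0.001]
wrist_force: [0.2, 0.3, 0.2]
width: 0.998
grip_force: 0.0
```

```bash
python3 plan.py; python3 - <<'E'
from h import *
p=read_camera("top");n=cv2.cvtColor(p["color"],cv2.COLOR_RGB2BGR); o=cv2.imread("pics/top0.png")
# per-thing shift between before/after by phase correlation / ECC on lid patch
for nm,(u,v) in dict(canister=(219,163),jar=(251,165),tin=(284,164),beaker=(207,142),dish=(299,147)).items():
    r=17 if nm in("canister","jar","tin") else 9
    a,b=[cv2.cvtColor(i,cv2.COLOR_BGR2GRAY)[v-r-6:v+r+7,u-r-6:u+r+7].astype(np.float32) for i in(o,n)]
    W=np.eye(2,3,dtype=np.float32)
    try: cc,W=cv2.findTransformECC(a,b,W,cv2.MOTION_EUCLIDEAN,(3,100,1e-5)); print(nm,round(cc,3),"rot",round(float(np.degrees(np.arctan2(W[1,0],W[0,0]))),2),"shift px",np.round(W[:2,:2]@[r+6,r+6]+W[:,2]-[r+6,r+6],2))
    except cv2.error as e: print(nm,"ecc fail")
f=lambda i:cv2.resize(i[120:200,70:320],None,fx=3.1,fy=3.1,interpolation=cv2.INTER_CUBIC)
cv2.imwrite("pics/fin.png",np.vstack([f(o),f(n)]))
E
```

```text
[ 0.4899 -0.379   0.2095] yaw_y 0.43 tilt [ 1.e-04  6.e-04 -1.e+00] w 0.998 F [0.2 0.3 0.2] t 57.72 q [-6.990e-01  1.740e-01  1.753e+00  1.000e-03  1.215e+00 -7.070e-01]
canister 0.997 rot 0.24 shift px [-0.02  0.68]
jar 0.95 rot -0.08 shift px [-0.02  0.48]
tin 0.977 rot -0.42 shift px [-0.06  0.28]
beaker 0.976 rot 0.41 shift px [0.05 0.15]
dish 0.995 rot -0.01 shift px [-0.07  0.05]
```

View pics/fin.png

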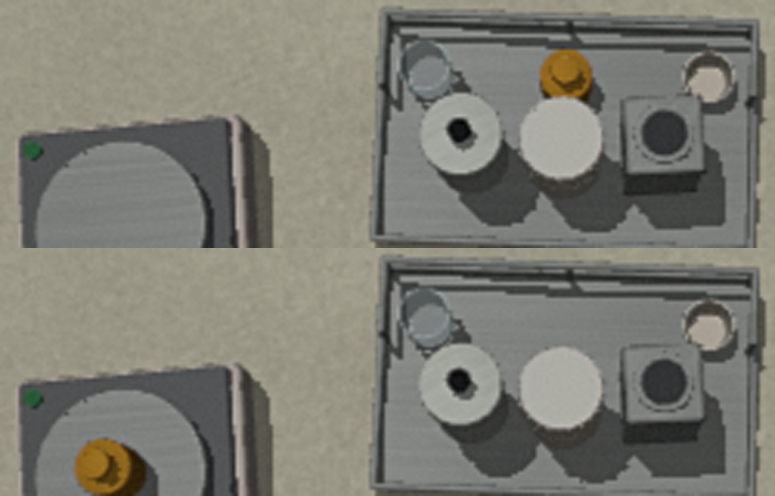

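All three are back upright within about 1.5 mm of where they stood (at most 0.7 px). The beaker and dish have not moved, and the weight stands centred on the pan. I'll hand the job in.

```bash
python3 -c "
from workcell import workorder; print(workorder.finish_job())"
```

```text
the job is handed in; nothing more can be done
None
```

The job is handed in: the check weight stands in the middle of the balance pan, and the canister, tin and jar are back upright in the tray within about 1.5 mm of where they stood, with the beaker and dish undisturbed.

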